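Let the sanding drums down from a pedal-lidded dispenser

TASK

Push the sliding gate at the low end of the dispenser's trough shut until its spring catch clicks in behind it. Then press the pedal under the guard hoop all the way down so that the lid rises, and keep it down until both sanding drums have rolled down the trough against the gate, and ease the pedal slowly back up so that the lid comes down gently and never slams. Leave the other things on the bench where they are.

Things in the scene. Friction and masses are not known exactly. Their poses are not given: they have to be found in the camera images.
- dispenser: Fixed plywood bench dispenser on a dark base board 130 x 580 x 12 mm. Origin on the bench under its middle; z up, -x its front (roughly towards the robot), turned up to 0.2 rad about z. From +y to -y: guarded pedal (y = 170 mm), magazine with two drums (80 to -20 mm, walls up to 175 mm high), lid, open trough (to -222 mm), gate (-228 mm).
- trough_mid (a point): Middle of the trough floor, at (0, -118, 65) mm in the dispenser's frame. The ramp, 68 mm wide between walls 30 mm high, falls 0.2 rad towards -y, from 85 mm above the bench under the lid to 46 mm at the gate. Both drums end in it, against the gate.
- guard_bar (a point): Middle of the front cross bar of the pedal's guard hoop, at (-115, 170, 195) mm in the dispenser's frame. The hoop is of level 12 mm steel bars: cross bars along y at x = -115, -55, 5 mm, side bars along x at y = 108 and 232 mm, posts at x = 45 mm. It stops a gripper pointing straight down on the pad; come in below it from the front, leaning about 30 degrees, tips forward and down.
- pedal_pad (a point): Centre of the top face of the pedal's pad, a ribbed dark steel plate 42 (x) x 60 (y) x 8 mm at the lever's front end. With the pedal up it is at (-118, 170, 82) mm in the dispenser's frame, front edge 0.15 rad up; fully pressed it is 36 mm lower, 46 mm above the bench, front edge 0.15 rad down.
- pedal (a joint): Pedal angle, rad: 0 up (rest), 0.30 fully down on its stop. The lever's pivot lies at x = 0, 60 mm above the bench, 120 mm behind the pad's centre. A spring drives it up: about 4 N at the pad to start, 8 N fully down. Let go, it flies up and slams the lid.
- lid (a joint): Opening of the lid, rad: 0 shut, 1.38 fully raised. Steel flap 64 x 56 mm across the magazine's mouth, hinged at its top 60 mm above the ramp, linked rigidly to the pedal: lid angle = 4.6 x pedal angle. The drums can pass from about 1.15 rad. Falling faster than 2.5 rad/s (the pad rising at 65 mm/s) is a slam.
- gate (a joint): Travel of the sliding steel gate, m, along the dispenser's +x: 0 fully open, sticking out in front (starts at 0 to 0.03); 0.070 on its end stop, across the trough. The catch clicks at about 0.066 and the gate then cannot come back. The slide rubs with about 4 N; passing the catch takes up to about 12 N in all.
- gate_tab (a point): Middle of the front (-x) face of the gate's upright push tab, to be pushed towards +x: a steel plate 8 (x) x 44 (y) x 52 (z) mm, 60 to 112 mm above the bench. In the dispenser's frame it is at (gate travel - 120 mm, -228, 86) mm: (-50, -228, 86) mm when fully shut, just in front of the trough's front wall.
- catch (a joint): Spring catch, a small dark plunger in a steel housing on the outer (-y) side of the gate at x = 3 mm, 90 mm above the bench: how far it is pushed back, m. 0 sprung out (before the lug meets it, and again once clicked in behind the gate's lug), about 0.006 while the lug passes.
- drum_a: Sanding drum, a brown cylinder 36 mm in diameter, 60 mm long, with brass hub, lying along the dispenser's x, about 0.12 kg; origin at its centre. Starts in the magazine next to the lid. Down against the gate its centre is at about y = -208 mm in the dispenser's frame.
- drum_b: A second, equal drum, starting in the magazine behind drum_a; origin at its centre. Down against drum_a its centre is at about y = -172 mm in the dispenser's frame.
- tin_mid (a point): Bystander: flat round steel tin, 68 mm in diameter, 32 mm high, on the bench in front of the dispenser; its centre.
- jar_mid (a point): Bystander: amber jar, 60 mm in diameter, 80 mm high, behind the dispenser; its centre.
- hammer_grip (a point): Bystander: hammer lying behind the dispenser; the middle of its grip.
- last_mid (a point): Bystander: wooden shoe last, 215 mm long, about 105 mm high, beyond the gate end of the dispenser; centre of its lower half, 25 mm up.
There are look-alikes about, which are no part of the job. Leave any red look-alike of the drum_a alone. Leave any purple look-alike of the drum_b alone.

How it is judged:
By the outcome, as a careful person would: the job done as asked, in the order asked, and still so for the second after the job is handed in, with the robot touching nothing.
It also fails if it takes over 53 s, if anything falls off the work surface, if the arm or the gripper's body presses on something with over 40 N, if the wrist force passes 120 N, or if a joint passes its speed limit or range.

ROBOT

A 6-joint arm with a two-finger parallel gripper is mounted at the origin on the work surface. World frame = base frame: x ahead of the robot, y to its left, z up, the work surface at z = 0. Lengths are in m, angles in rad, forces in N, time in s.
With the tool pointing down it reaches from about 0.325 to 0.875 m from the base axis. Payload 4.4 kg.
Tool frame: the origin (TCP) lies between the finger pads; the fingertips stand ctrl.finger_overhang ahead of it and the grasp point (between the pads) lies 5 mm behind it (ctrl.finger_overhang is the distance from the TCP to the fingertips, in m); y points along the fingers, z is the direction in which the jaws open and shut, and the axes are right-handed (so a half turn about y gives the same grasp; the last joint's range is limited). The gripper opens to 85 mm and grips with 20 to 120 N. Pads are 22 mm wide; open, the fingers measure 114 mm over their backs; the gripper's body (76 mm by 85 mm) begins 54 mm behind the grasp point. The pads swing forward as they close: fully open they stand 13 mm farther back than shut.
Start: joints at [0.983, 0.207, 1.542, -0, 1.393, -0.15], TCP at [0.244, 0.521, 0.225] pointing down, gripper open.
Joint ranges: [-2.73, 2.73], [-0.86, 2.22], [0.23, 2.46], [-1.11, 4.25], [0.08, 2.63], [-2.82, 2.82]. Speed limits (rad/s): [2.79, 2.79, 3.14, 3.14, 3.14, 3.14].

INTERFACE

Orientations are given as a 3x3 rotation matrix whose columns are the frame's x, y, z axes.
In Python, from workcell import ctrl, eyes gives the robot as it stands. The module is installed in compiled form; this text tells all that it offers.
- The arm moves only by the tool jog_arm, never from a script. Its argument "increments" is one flat list of numbers, 5 for each row, row after row: the finger opening in cm, from 0 to 8.54, then the shift along the tool's x, y, z in cm, then the turn about the tool's y in degrees. In form: [jaw, dx, dy, dz, turn, jaw, dx, dy, dz, turn, ...]. A call has 1 to 5 rows; each row is the pose to reach, as a shift and turn from the pose measured when the call began, along the tool's axes at that moment; what a row does not reach only later rows make up. A row lasts 1/8 s, in which the tool goes at most 62.5 mm and 10.7 degrees, less where a joint would pass 70% of its speed; a pose out of reach is approached as far as the arm can. A call with a gripper value outside its range is refused whole. The fingers move at their own pace and stop on an object; "squeeze" is the grip in N (left out, the last holds). Time passes only in rows, so rows that repeat a pose let the fingers close. It gives the time, the measured TCP pose, the force and the opening at its end, in the units of the state.
- ctrl.read_state(): the state, without advancing time (a new reading comes with each control period).
- eyes.read_camera(name): name is "scene" or "top"; returns a dict with "frame" (400x640x3 uint8, red, green, blue), "fx", "fy", "cx", "cy" (pixels), "dist_coeffs" ([k1, k2, p1, p2, k3] as OpenCV has them; the pictures are not rectified), "eye" and "rotation" of the camera in the world. Camera axes: x right, y down, z forward; pixel columns grow to the right and rows downward; lengths in m; the calibration is good to about 2 mm. A picture is of the moment at which its call begins. There is no depth.
- ctrl.sign_off(): hands the job in, once; it reports no verdict.
The state is a dict: "time_s": time; "q": joint angles; "joint_vel": joint speeds; "tau": joint torques, N m; "ee_pos": TCP position; "ee_rot": TCP orientation; "wrist_force": force on the tool from outside, world axes, zero at the start; "wrist_torque": the same for the moment, N m; "grip_width": finger opening in m.
Only numpy, scipy, OpenCV 4.12 (cv2) and the standard library are available. Lean on these libraries where they do the work, as an engineer would, in place of code of your own. Each camera call takes 0.05 s, during which the arm holds its last target.

## Working session

There is one attempt and no reset: what is moved stays moved. The work goes in short steps, Python scripts to look and compute and a tool call to move; the robot and the scene stay as the last step left them, time stands still between calls to the robot, and variables do not carry over. Pictures are saved under pics/ and viewed, and the job is handed in when it is done.

Besides the shell and the picture viewer there is one more tool, called after "Emit:" as name(argument=value, ...), one argument or row to a line, values as JSON. jog_arm: Moves the arm, as the interface text tells. Its arguments: {"type":"object","properties":{"increments":{"type":"array"},"squeeze":{"type":"number"}},"required":["increments"]}

```bash
mkdir -p pics; python3 - <<'E'
from workcell import ctrl, eyes
import cv2,numpy as np
s=ctrl.read_state()
for k,v in s.items(): print(k,np.round(v,4).tolist())
print(ctrl.finger_overhang)
for n in("scene","top"):
    c=eyes.read_camera(n); cv2.imwrite(f"pics/{n}0.png",c["frame"][:,:,::-1])
    print(n,{k:np.round(v,4).tolist() for k,v in c.items() if k!="frame"})
E
```

```text
time_s 0.0
q [0.9825, 0.2074, 1.543, 0.0, 1.3935, -0.1505]
joint_vel [0.0001, 0.0019, 0.0007, -0.0003, 0.0002, -0.0005]
tau [-0.0, -38.303, -29.1599, -0.0002, 0.0105, -0.0]
ee_pos [0.2433, 0.5201, 0.2235]
ee_rot [[0.9057, -0.0013, 0.4239], [-0.4239, -0.0019, 0.9057], [-0.0004, -1.0, -0.0023]]
wrist_force [0.2896, 0.0213, 0.3825]
wrist_torque [-0.0411, 0.0031, -0.0113]
grip_width 0.0851
0.014
scene {'fx': 406.3218, 'fy': 406.3218, 'cx': 324.9642, 'cy': 197.8246, 'dist_coeffs': [-0.0747, 0.0, 0.0, 0.0, 0.0], 'eye': [1.016, -0.6254, 0.6448], 'rotation': [[0.8045, 0.3628, -0.4703], [0.5938, -0.4688, 0.654], [0.0168, -0.8054, -0.5925]]}
top {'fx': 416.7761, 'fy': 416.7761, 'cx': 310.2287, 'cy': 202.436, 'dist_coeffs': [-0.0725, 0.0, 0.0, 0.0, 0.0], 'eye': [0.4877, -0.0814, 1.0773], 'rotation': [[-0.0002, -0.9919, 0.127], [-1.0, 0.001, 0.0058], [-0.0059, -0.127, -0.9919]]}
```

View pics/scene0.png

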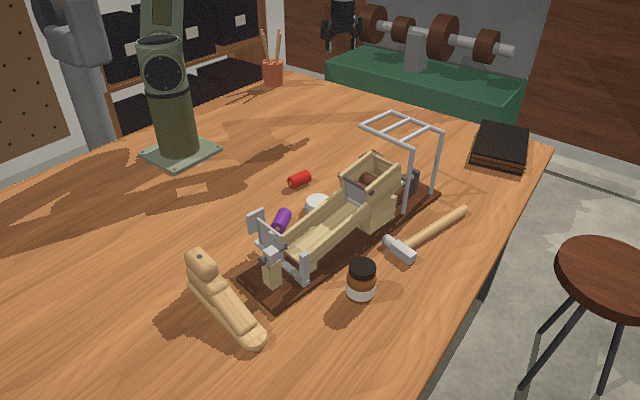

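View pics/top0.png

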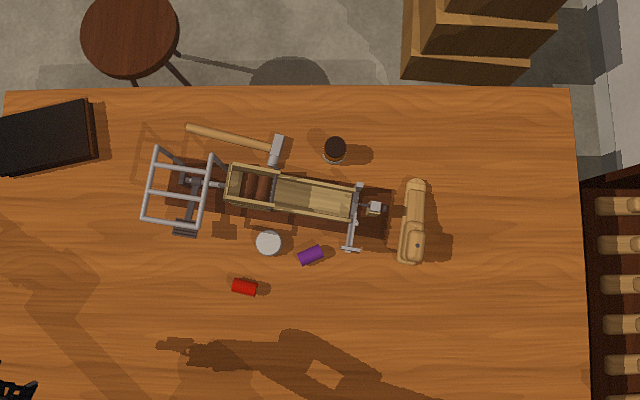

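The top view shows the dispenser with its hoop at (180,190), its trough at (310,195), the gate tab at about (352,248), and tin, purple and red look-alikes in front. I'll zoom in to get exact features.

```bash
cat > h.py <<'E'
import cv2,numpy as np
from workcell import ctrl,eyes
def ray(c,px):
    K=np.array([[c["fx"],0,c["cx"]],[0,c["fy"],c["cy"]],[0,0,1]]);d=np.array(c["dist_coeffs"],float)
    u=cv2.undistortPoints(np.array([[px]],float),K,d)[0,0]
    return np.array(c["eye"]),np.array(c["rotation"])@np.array([u[0],u[1],1])
def onz(c,px,z):
    e,r=ray(c,px); return e+r*(z-e[2])/r[2]
def proj(c,P):
    K=np.array([[c["fx"],0,c["cx"]],[0,c["fy"],c["cy"]],[0,0,1]]);d=np.array(c["dist_coeffs"],float)
    R=np.array(c["rotation"]).T; t=-R@np.array(c["eye"])
    return cv2.projectPoints(np.array(P,float).reshape(-1,3),cv2.Rodrigues(R)[0],t,K,d)[0][:,0]
E
python3 - <<'E'
import cv2
a=cv2.imread("pics/top0.png");cv2.imwrite("pics/topz.png",cv2.resize(a[125:275,130:400],None,fx=2.96,fy=2.96,interpolation=cv2.INTER_CUBIC))
a=cv2.imread("pics/scene0.png");cv2.imwrite("pics/scz.png",cv2.resize(a[100:320,230:450],None,fx=2.7,fy=2.7,interpolation=cv2.INTER_CUBIC))
E
```

```text
(no output)
```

View pics/topz.png

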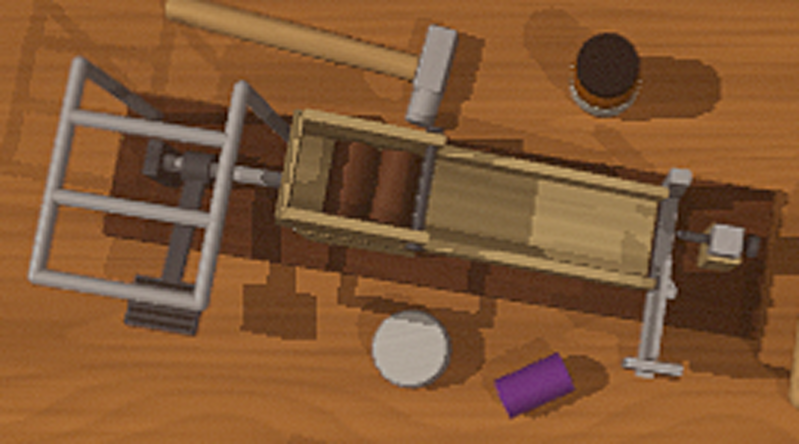

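View pics/scz.png

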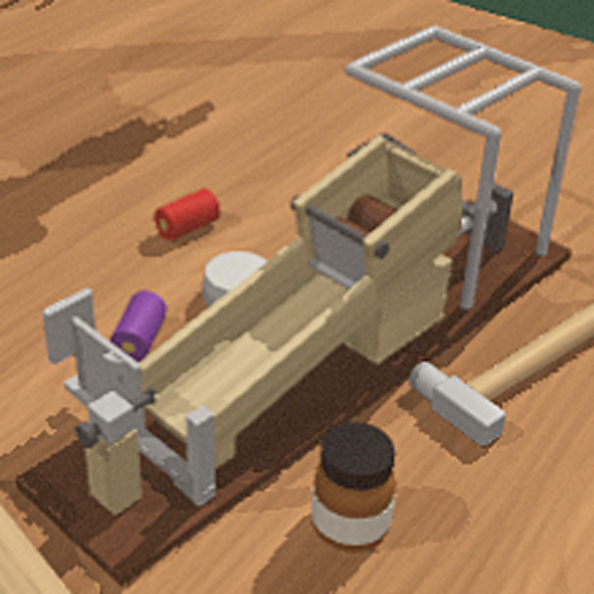

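```bash
cat >> h.py <<'E'
E
python3 - <<'E'
from h import *
c=eyes.read_camera("top"); s=eyes.read_camera("scene")
T=lambda p:((p[0]+.5)/2.96-.5+130,(p[1]+.5)/2.96-.5+125)
S=lambda p:((p[0]+.5)/2.7-.5+230,(p[1]+.5)/2.7-.5+100)
L=[(c,T((37,278)),(-115,232,195)),(c,T((200,302)),(-115,108,195)),(c,T((72,117)),(5,232,195)),(c,T((232,140)),(5,108,195)),
(c,T((55,197)),(-55,232,195)),(c,T((780,188)),(65,-290,12)),(c,T((762,340)),(-65,-290,12)),(c,T((105,234)),(-65,290,12)),
(s,S((122,583)),(65,-290,12)),(s,S((18,482)),(-65,-290,12)),(s,S((571,254)),(65,290,12)),
(s,S((348,69)),(-115,108,195)),(s,S((434,31)),(-115,232,195)),(s,S((497,133)),(45,108,195)),(s,S((577,90)),(45,232,195))]
W=np.array([onz(a,p,q[2]/1e3)[:2] for a,p,q in L]);D=np.array([q[:2] for *_,q in L])/1e3
mw,md=W.mean(0),D.mean(0);H=(D-md).T@(W-mw);th=np.arctan2(H[0,1]-H[1,0],H[0,0]+H[1,1])
R=np.array([[np.cos(th),-np.sin(th)],[np.sin(th),np.cos(th)]]);o=mw-R@md
print("th",th,"o",o); print(np.round((W-(D@R.T+o))*1e3,1))
np.savez("pose.npz",th=th,o=o)
for z in(.112,.060): print("tab z",z)
# tab top edge corners
for p in((625,362),(682,371)):
    w=onz(c,T(p),.112);print("tab top front",w,(R.T@(w[:2]-o))*1e3)
for p in((45,311),(92,291)):
    w=onz(s,S(p),.112);print("scene tab top",w,(R.T@(w[:2]-o))*1e3)
for n,P in dict(tin=(0,0)).items():pass
w=onz(c,T((410,345)),.032);print("tin",w,(R.T@(w[:2]-o))*1e3)
w=onz(c,T((510,410)),.03);print("purple low end",w,(R.T@(w[:2]-o))*1e3)
w=onz(c,T((572,372)),.03);print("purple r end",w,(R.T@(w[:2]-o))*1e3)
w=onz(c,(237,290),.02);print("red",w,(R.T@(w[:2]-o))*1e3)
print("last",onz(c,(415,185),.06),onz(c,(402,262),.06))
for n,q in dict(bar=(-115,170,195),pad=(-118,170,82),tab=(-120,-228,86),tabshut=(-50,-228,86)).items():
    print(n,R@np.array(q[:2])/1e3+o)
E
```

```text
th -0.16010278820198698 o [0.64310348 0.02710256]
[[ -0.6  11.5]
 [  1.9  12.8]
 [  0.4  10.4]
 [  2.3  12.4]
 [ -0.2  10.6]
 [  0.1 -20.7]
 [ -4.2 -22.6]
 [ -4.  -21. ]
 [  0.9 -17.8]
 [  2.6 -16.6]
 [ -2.3 -22.6]
 [ -2.5  15. ]
 [ -1.2  17.5]
 [  2.3  17.8]
 [  4.5  13.3]]
tab z 0.112
tab z 0.06
tab top front [ 0.50775695 -0.14624324  0.112     ] [-105.98084196 -192.70576992]
tab top front [ 0.50069497 -0.19058564  0.112     ] [-105.88345213 -237.60688425]
scene tab top [ 0.49882774 -0.18616786  0.112     ] [-108.43108008 -233.5432807 ]
scene tab top [ 0.51014873 -0.14542988  0.112     ] [-103.74931062 -191.52151363]
tin [0.52376747 0.03001878 0.032     ] [-118.27471122  -16.14558423]
purple low end [ 0.46928   -0.0546467  0.03     ] [-158.56799796 -108.41464379]
purple r end [ 0.50110318 -0.10693074  0.03      ] [-118.81669582 -154.95678401]
red [0.40200536 0.10840154 0.02      ] [-250.97535293   41.82345168]
last [ 0.66136076 -0.33552252  0.06      ] [ 0.47210984 -0.29800552  0.06      ]
bar [0.55667557 0.21326168]
pad [0.55371394 0.21373994]
tab [ 0.48829049 -0.17885116]
tabshut [ 0.55739525 -0.19001054]
```

```bash
python3 - <<'E'
from h import *
d=np.load("pose.npz");th=float(d["th"]);o=d["o"]
R=np.array([[np.cos(th),-np.sin(th)],[np.sin(th),np.cos(th)]])
# hoop residual in world ~ (0.8,13.4)
o=o+np.array([0.0008,0.0134])
np.savez("pose.npz",th=th,o=o)
c=eyes.read_camera("top"); s=eyes.read_camera("scene")
P={'hoop':[(x,y,195) for x in(-115,-55,5) for y in(108,232)],'tab':[(-120+14,-228+dy,z) for dy in(-22,22) for z in(112,60)],
'pad':[(-118+dx,170+dy,82+dx*-.15) for dx in(-21,21) for dy in(-30,30)],
'trough':[(x,y,85+30-(y+30)*-.2 if 0 else z) for x in(-34,34) for y,z in((-222,76),)],'mag':[(x,y,175) for x in(-34,34) for y in (80,-20)],
'cat':[(3,-245,90)]}
for n,cc in(("top",c),("scene",s)):
    f=cc["frame"][:,:,::-1].copy(); f=cv2.resize(f,None,fx=4,fy=4,interpolation=cv2.INTER_CUBIC)
    for k,v in P.items():
        for q in v:
            w=np.array([*(R@np.array(q[:2])/1e3+o),q[2]/1e3]); p=proj(cc,w)[0]*4+1.5
            cv2.circle(f,(int(p[0]),int(p[1])),3,(255,255,0),-1)
    if n=="top": f=f[500:1100,520:1620]
    else: f=f[400:1280,920:1800]
    k=min(800/f.shape[1],600/f.shape[0]);cv2.imwrite(f"pics/ov_{n}.png",cv2.resize(f,None,fx=k,fy=k,interpolation=cv2.INTER_AREA))
for n,q in dict(bar=(-115,170,195),pad=(-118,170,82),tab=(-106,-228,86),tabshut=(-50,-228,86)).items():
    print(n,R@np.array(q[:2])/1e3+o)
E
```

```text
bar [0.55747557 0.22666168]
pad [0.55451394 0.22713994]
tab [ 0.50291144 -0.16768304]
tabshut [ 0.55819525 -0.17661054]
```

View pics/ov_top.png

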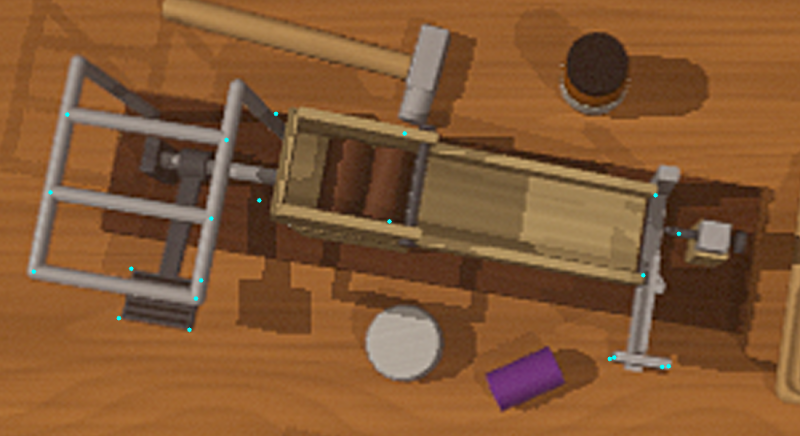

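View pics/ov_scene.png

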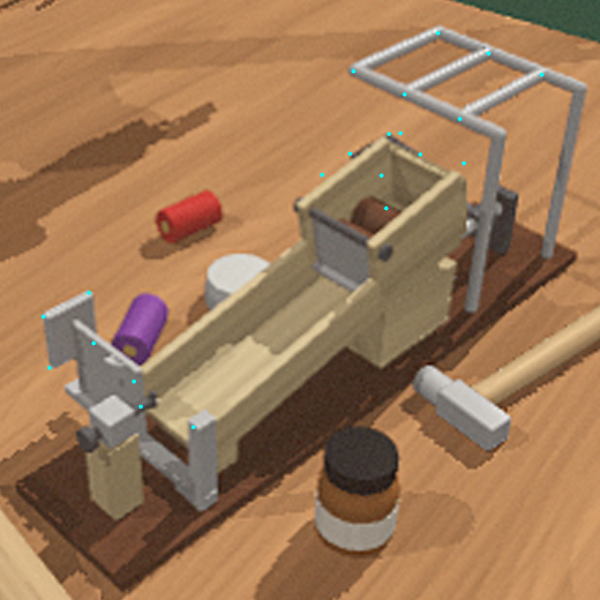

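The fitted frame (yaw −0.160, origin (0.644, 0.0405)) puts the hoop, pad and tab markers within about 3 mm of both images. The base board is just off-centre. The gate is at about 14 mm of travel.

The moves can't lean the tool. For the pedal I'll therefore open the jaws along the dispenser's x. The front finger then reaches under the bar while the body stays in front of it. First comes the gate, with the fingers closed.

```bash
cat >> h.py <<'E'
d=np.load("pose.npz");th=float(d["th"]);o=d["o"]
R2=np.array([[np.cos(th),-np.sin(th)],[np.sin(th),np.cos(th)]])
def st():
    s=ctrl.read_state(); p=np.array(s["ee_pos"]);D=R2.T@(p[:2]-o)
    print("t",round(s["time_s"],2),"disp mm",np.round(D*1e3,1),"z",round(p[2]*1e3,1),"F",np.round(s["wrist_force"],1),"w",round(s["grip_width"]*1e3,1),"yaw err deg",round(np.degrees(np.arctan2(s["ee_rot"][1][2],s["ee_rot"][0][2])-th),2),"q",np.round(s["q"],2).tolist())
    return s
def go(x,y,z):
    s=st();Rt=np.array(s["ee_rot"]);w=np.array([*(R2@np.array([x,y])/1e3+o),z/1e3])
    print("target",w.round(3),"shift cm",np.round(Rt.T@(w-np.array(s["ee_pos"]))*100,2),"turn",round(np.degrees(np.arctan2(Rt[1,2],Rt[0,2])-th),1))
E
python3 -c "
from h import *
go(-160,-228,220); print(ctrl.finger_overhang)"
```

```text
t 0.3 disp mm [-471.7  410.1] z 224.3 F [ 1.3  0.2 -0.3] w 85.6 yaw err deg 74.09 q [0.98, 0.21, 1.54, -0.0, 1.39, -0.15]
target [ 0.45  -0.159  0.22 ] shift cm [ 47.47   0.46 -52.82] turn 74.1
0.014
```

Emit:
jog_arm(
  increments=[0,3.6,0,-4.0,6,0,7.2,0,-8.0,12,0,10.8,0,-12,18,0,14.4,0,-16,24,0,18,0,-20,30],
  squeeze=40,
)

```text
time_s: 0.92
ee_pos: [0.3221, 0.2616, 0.2246]
ee_rot: [[0.57, 0.0, 0.822], [-0.822, -0.0, 0.57], [0.001, -1.0, 0.0]]
wrist_force: [1.0, -0.3, 0.7]
grip_width: 0.0
```

```bash
python3 -c "
from h import *
go(-160,-228,220); print(ctrl.finger_overhang)"
```

```text
t 0.93 disp mm [-352.9  166.9] z 224.6 F [ 1.  -0.3  0.7] w 0.0 yaw err deg 43.92 q [0.47, -0.15, 1.91, -0.0, 1.38, -0.13]
target [ 0.45  -0.159  0.22 ] shift cm [ 41.83   0.48 -13.5 ] turn 43.9
0.014
```

Emit:
jog_arm(
  increments=[0,5.2,0,-1.7,5.5,0,10.5,0,-3.4,11,0,15.7,0,-5.1,16.5,0,21,0,-6.8,22,0,26,0,-8.4,27.5],
)

```text
time_s: 1.55
ee_pos: [0.4017, -0.0018, 0.2251]
ee_rot: [[0.122, 0.002, 0.992], [-0.992, -0.001, 0.122], [0.001, -1.0, 0.002]]
wrist_force: [1.1, 0.1, 0.2]
grip_width: 0.0002
```

```bash
python3 -c "
from h import *
go(-160,-228,150)"
```

```text
t 1.55 disp mm [-232.4  -80.4] z 225.1 F [1.1 0.1 0.2] w 0.2 yaw err deg 16.21 q [-0.22, -0.18, 1.93, -0.0, 1.39, -0.34]
target [ 0.45  -0.159  0.15 ] shift cm [16.19  7.53  2.82] turn 16.2
```

Emit:
jog_arm(
  increments=[0,5.4,0,0.9,5.4,0,10.8,2,1.9,10.8,0,16.2,5,2.8,16.2,0,16.2,7.5,2.8,16.2,0,16.2,7.5,2.8,16.2],
)

```text
time_s: 2.17
ee_pos: [0.4475, -0.1588, 0.148]
ee_rot: [[-0.161, -0.003, 0.987], [-0.987, 0.003, -0.161], [-0.002, -1.0, -0.004]]
wrist_force: [0.5, 0.2, -0.2]
grip_width: 0.0
```

```bash
python3 -c "
from h import *
go(-143,-228,82)
for n in('top','scene'):
    c=eyes.read_camera(n);f=c['frame'][:,:,::-1]
    f=f[130:330,220:470] if n=='top' else f[130:330,180:430]
    cv2.imwrite(f'pics/{n}1.png',cv2.resize(f,None,fx=2.4,fy=2.4,interpolation=cv2.INTER_CUBIC))
"
```

```text
t 2.17 disp mm [-162.1 -228. ] z 148.0 F [ 0.5  0.2 -0.2] w 0.0 yaw err deg -0.07 q [-0.52, 0.08, 1.86, 0.0, 1.21, -0.36]
target [ 0.466 -0.162  0.082] shift cm [0.01 6.59 1.94] turn -0.1
```

View pics/top1.png

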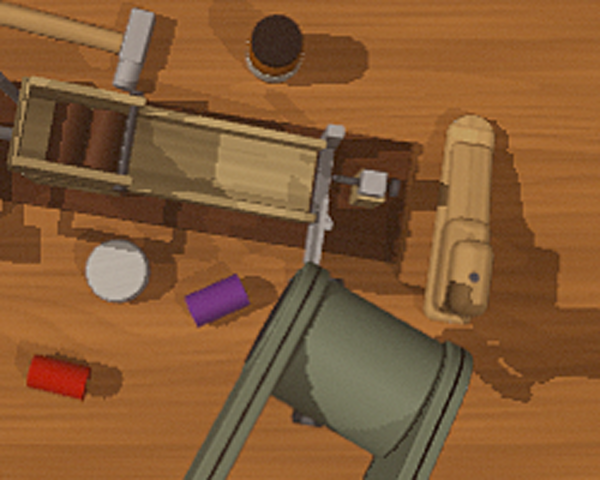

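View pics/scene1.png

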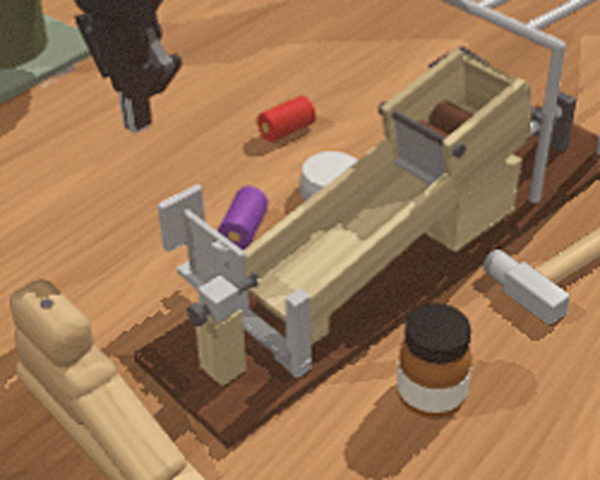

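The gripper is in front of the tab at scene (185,210), with the bystanders clear. Lower it, then push.

Emit:
jog_arm(
  increments=[0,0,3.3,0,0,0,0,6.6,0.5,0,0,0,6.6,1.5,0,0,0,6.6,2.5,0,0,0,6.6,3.5,0],
)

```text
time_s: 2.9
ee_pos: [0.4868, -0.1654, 0.0871]
ee_rot: [[-0.158, 0.006, 0.987], [-0.987, -0.003, -0.158], [0.002, -1.0, 0.006]]
wrist_force: [-0.2, -0.0, 0.4]
grip_width: -0.0
```

```bash
python3 -c "
from h import *
go(-64,-228,82)
c=eyes.read_camera('scene');f=c['frame'][:,:,::-1][130:330,180:430]
cv2.imwrite(f'pics/scene2.png',cv2.resize(f,None,fx=2.4,fy=2.4,interpolation=cv2.INTER_CUBIC))
"
```

```text
t 2.9 disp mm [-122.2 -228.3] z 87.1 F [-0.2 -0.   0.4] w -0.0 yaw err deg 0.07 q [-0.5, 0.24, 1.82, 0.0, 1.08, -0.34]
target [ 0.544 -0.174  0.082] shift cm [-0.03  0.55  5.82] turn 0.1
```

View pics/scene2.png

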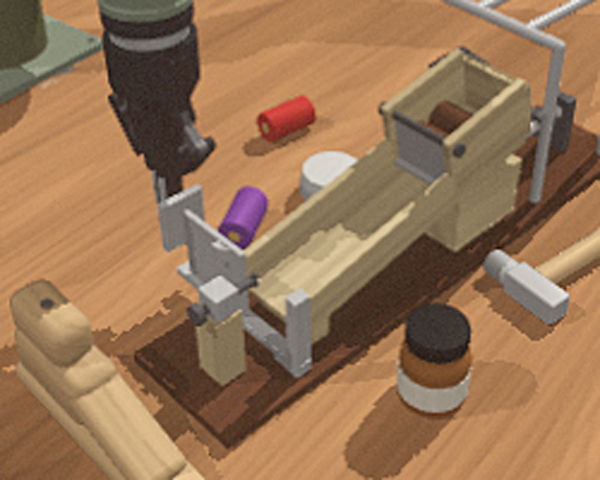

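The fingers are right behind the tab at (175,200) with no contact yet. Push.

Emit:
jog_arm(
  increments=[0,0,0.3,1,0,0,0,0.3,2,0,0,0,0.3,3,0,0,0,0.3,4,0,0,0,0.3,4.8,0],
)

```text
time_s: 3.58
ee_pos: [0.5305, -0.1724, 0.084]
ee_rot: [[-0.157, -0.006, 0.988], [-0.988, -0.0, -0.157], [0.001, -1.0, -0.006]]
wrist_force: [-10.4, 1.0, 5.0]
grip_width: -0.0003
```

```bash
python3 -c "
from h import *
go(-60,-228,83)
for n in('top','scene'):
    c=eyes.read_camera(n);f=c['frame'][:,:,::-1]
    f=f[130:330,220:470] if n=='top' else f[180:300,230:380]
    cv2.imwrite(f'pics/{n}3.png',cv2.resize(f,None,fx=4 if n=='scene' else 2.4,fy=4 if n=='scene' else 2.4,interpolation=cv2.INTER_CUBIC))
"
```

```text
t 3.58 disp mm [ -78.  -228.2] z 84.0 F [-10.4   1.    5. ] w -0.3 yaw err deg 0.11 q [-0.47, 0.33, 1.7, -0.0, 1.11, -0.31]
target [ 0.548 -0.175  0.083] shift cm [-0.02  0.09  1.8 ] turn 0.1
```

View pics/scene3.png

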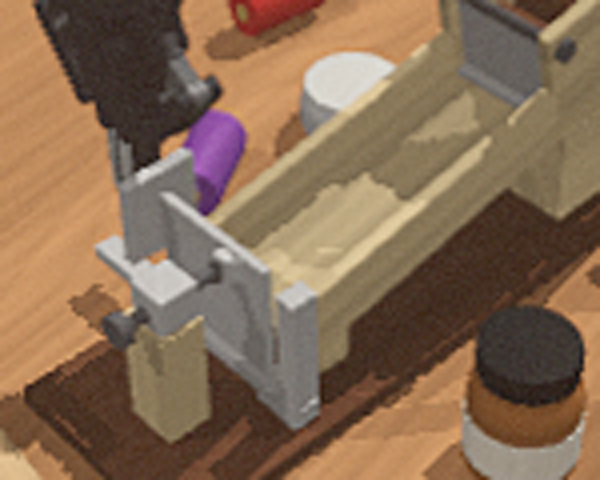

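The gate now spans most of the trough and its lug is at the plunger (225,262). Keep pushing.

Emit:
jog_arm(
  increments=[0,0,0,0.5,0,0,0,0,1,0,0,0,0,1.3,0,0,0,0,1.6,0,0,0,0,1.6,0],
)

```text
time_s: 4.3
ee_pos: [0.5456, -0.1748, 0.0837]
ee_rot: [[-0.158, -0.008, 0.987], [-0.988, 0.0, -0.158], [0.001, -1.0, -0.008]]
wrist_force: [-16.8, 1.8, 14.0]
grip_width: -0.0002
```

```bash
python3 -c "
from h import *
go(-60,-228,83)
for n in('top','scene'):
    c=eyes.read_camera(n);f=c['frame'][:,:,::-1]
    f=f[130:330,220:470] if n=='top' else f[180:300,230:380]
    cv2.imwrite(f'pics/{n}4.png',cv2.resize(f,None,fx=4 if n=='scene' else 2.4,fy=4 if n=='scene' else 2.4,interpolation=cv2.INTER_CUBIC))
"
```

```text
t 4.3 disp mm [ -62.7 -228.2] z 83.7 F [-16.8   1.8  14. ] w -0.2 yaw err deg 0.11 q [-0.46, 0.36, 1.66, -0.0, 1.13, -0.3]
target [ 0.548 -0.175  0.083] shift cm [-0.02  0.07  0.27] turn 0.1
```

View pics/scene4.png

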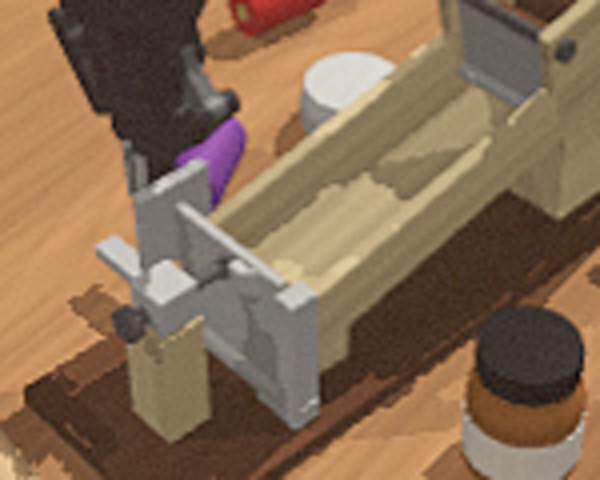

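The lug at (240,268) is now past the plunger and the gate meets the post. I'll push slightly more to be sure it's on the stop.

Emit:
jog_arm(
  increments=[0,0,-0.1,0.4,0,0,0,-0.1,0.6,0,0,0,-0.1,0.6,0],
)

```text
time_s: 4.78
ee_pos: [0.5453, -0.1747, 0.0839]
ee_rot: [[-0.157, -0.023, 0.987], [-0.988, 0.003, -0.157], [0.0, -1.0, -0.023]]
wrist_force: [-20.4, 2.6, 14.6]
grip_width: 0.0003
```

```bash
python3 -c "
from h import *
go(-90,-228,83)"
```

```text
t 4.78 disp mm [ -63.  -228.1] z 83.9 F [-20.4   2.6  14.6] w 0.3 yaw err deg 0.14 q [-0.46, 0.37, 1.65, -0.01, 1.15, -0.3]
target [ 0.519 -0.17   0.083] shift cm [-0.02  0.15 -2.7 ] turn 0.1
```

It is on the end stop: no further motion and 20 N. Back off.

Emit:
jog_arm(
  increments=[0,0,0,-1,0,0,0,0,-3,0,0,0,0,-5,0,0,0,-2,-8,0,0,0,-5,-10,0],
)

```text
time_s: 5.4
ee_pos: [0.4469, -0.1587, 0.1356]
ee_rot: [[-0.157, -0.023, 0.987], [-0.988, 0.004, -0.157], [-0.001, -1.0, -0.023]]
wrist_force: [1.4, -0.4, 0.3]
grip_width: -0.0003
```

```bash
python3 -c "
from h import *
go(-215,170,180)
s=ctrl.read_state(); print(np.round(s['ee_rot'],3))
for n in('top','scene'):
    c=eyes.read_camera(n);f=c['frame'][:,:,::-1]
    f=f[130:330,220:470] if n=='top' else f[180:300,230:380]
    cv2.imwrite(f'pics/{n}5.png',cv2.resize(f,None,fx=4 if n=='scene' else 2.4,fy=4 if n=='scene' else 2.4,interpolation=cv2.INTER_CUBIC))
"
```

```text
t 5.4 disp mm [-162.7 -228.1] z 135.6 F [ 1.4 -0.4  0.3] w -0.3 yaw err deg 0.13 q [-0.52, 0.1, 1.86, -0.01, 1.2, -0.36]
target [0.459 0.243 0.18 ] shift cm [-39.82  -4.3   -5.24] turn 0.1
[[-0.157 -0.023  0.987]
 [-0.988  0.004 -0.157]
 [-0.001 -1.    -0.023]]
```

View pics/scene5.png

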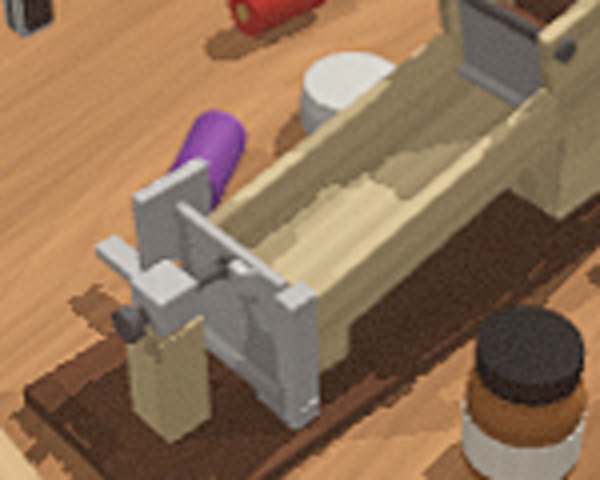

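View pics/top5.png

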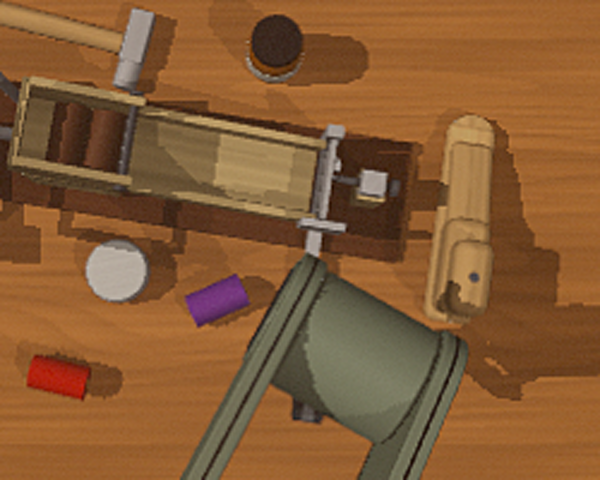

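The gate stays shut after release, with its tab against the trough wall and the plunger behind the lug. Now move to the pedal with the jaws open.

Emit:
jog_arm(
  increments=[0,-4,-4.5,-1,0,0,-9,-4.5,-2,0,0,-14.5,-4.5,-3,0,0,-20,-4.5,-4,0,4,-25.5,-4.5,-5,0],
)

```text
time_s: 6.12
ee_pos: [0.4424, 0.1015, 0.184]
ee_rot: [[-0.158, -0.012, 0.987], [-0.987, 0.0, -0.158], [0.002, -1.0, -0.012]]
wrist_force: [0.5, 0.5, 0.2]
grip_width: 0.0168
```

Emit:
jog_arm(
  increments=[8.5,-5,0,-0.4,0,8.5,-10,0,-0.8,0,8.5,-14.3,0,-1.2,0,8.5,-14.3,0,-1.2,0],
)

```text
time_s: 6.62
ee_pos: [0.4539, 0.2477, 0.1833]
ee_rot: [[-0.153, -0.011, 0.988], [-0.988, 0.002, -0.153], [-0.0, -1.0, -0.011]]
wrist_force: [1.3, 0.3, 0.0]
grip_width: 0.0852
```

```bash
python3 -c "
from h import *
go(-215,170,108);print(ctrl.finger_overhang)
s=ctrl.read_state(); print(np.round(s['ee_rot'],3))
for n in('top','scene'):
    c=eyes.read_camera(n);f=c['frame'][:,:,::-1]
    f=f[130:330,120:370] if n=='top' else f[60:260,240:490]
    cv2.imwrite(f'pics/{n}6.png',cv2.resize(f,None,fx=2.8,fy=2.8,interpolation=cv2.INTER_CUBIC))
"
```

```text
t 6.62 disp mm [-220.6  174.3] z 183.3 F [1.3 0.3 0. ] w 85.2 yaw err deg 0.35 q [0.33, 0.13, 1.72, 0.01, 1.3, 0.48]
target [0.459 0.243 0.108] shift cm [0.43 7.52 0.64] turn 0.4
0.014
[[-0.153 -0.011  0.988]
 [-0.988  0.002 -0.153]
 [-0.    -1.    -0.011]]
```

View pics/scene6.png

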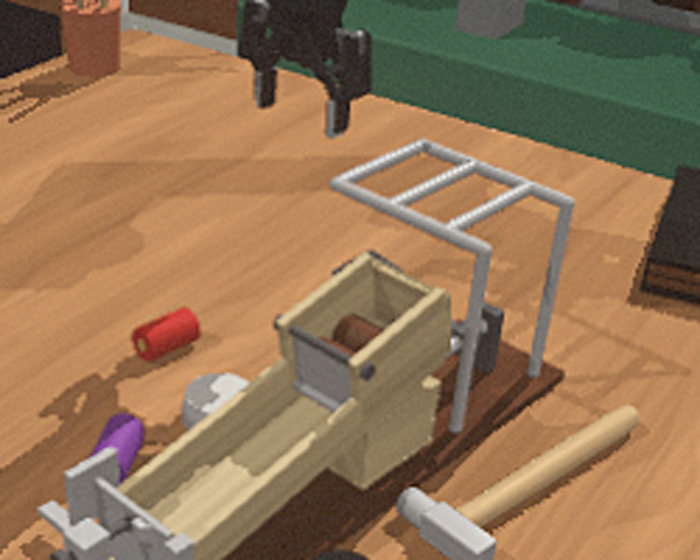

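View pics/top6.png

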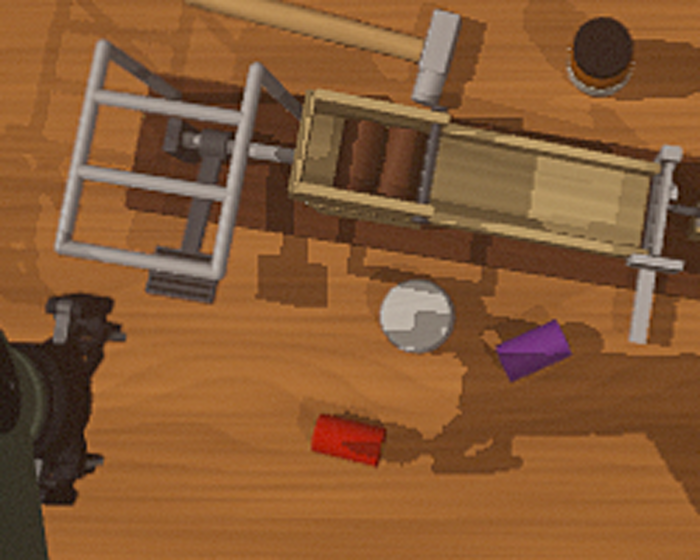

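```bash
python3 -c "
from h import *
t=eyes.read_camera('top');s=eyes.read_camera('scene')
T=lambda p:((p[0]+.5)/2.8-.5+120,(p[1]+.5)/2.8-.5+130)
S=lambda p:((p[0]+.5)/2.8-.5+240,(p[1]+.5)/2.8-.5+60)
D=lambda w:np.round(np.r_[R2.T@(w[:2]-o),w[2]]*1e3,1)
for z in(.22,.25,.27): print('knuckle',z,D(onz(t,T((70,296)),z)))
for z in(.15,.169,.18): print('tip top-cam',z,D(onz(t,T((118,326)),z)))
# scene: intersect ray with plane y_d=174
def ony(c,px,y):
    e,r=ray(c,px);E=R2.T@(e[:2]-o);r2=R2.T@r[:2];k=(y/1e3-E[1])/r2[1];return D(e+k*r)
for n,p,y in(('tip front low right',(342,133),163),('tip front low left',(327,134),163),('knuckle top outer',(366,35),160),('knuckle outer mid',(370,62),160),('knuckle low outer',(366,95),163),('rear tip',(263,106),163),('rear knuck',(240,60),160)): print(n,ony(s,S(p),y))
a=s['frame'][60:120,320:380,::-1];cv2.imwrite('pics/g.png',cv2.resize(a,None,fx=9,fy=9,interpolation=cv2.INTER_CUBIC))
"
```

```text
knuckle 0.22 [-150.2  206.7  220. ]
knuckle 0.25 [-149.6  194.4  250. ]
knuckle 0.27 [-149.3  186.2  270. ]
tip top-cam 0.15 [-168.5  191.7  150. ]
tip top-cam 0.169 [-167.8  184.8  169. ]
tip top-cam 0.18 [-167.4  180.8  180. ]
tip front low right [-157.   163.   214.7]
tip front low left [-175.1  163.   207.8]
knuckle top outer [-135.6  160.   313.8]
knuckle outer mid [-128.8  160.   291.4]
knuckle low outer [-132.6  163.   259.2]
rear tip [-259.5  163.   209.6]
rear knuck [-289.5  160.   248.7]
```

View pics/g.png

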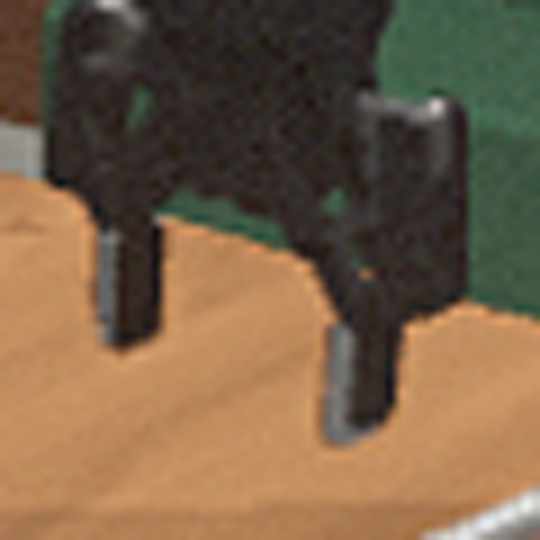

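The two views suggest that the open fingertips sit higher than expected. Triangulate them properly.

```bash
python3 -c "
from h import *
st()
t=eyes.read_camera('top');s=eyes.read_camera('scene')
cv2.imwrite('pics/gt.png',cv2.resize(t['frame'][220:320,115:195,::-1],None,fx=6,fy=6,interpolation=cv2.INTER_CUBIC))
cv2.imwrite('pics/gs.png',cv2.resize(s['frame'][50:120,315:385,::-1],None,fx=8,fy=8,interpolation=cv2.INTER_CUBIC))
st()
# project expected points
stt=ctrl.read_state();p=np.array(stt['ee_pos']);Rt=np.array(stt['ee_rot'])
for n,l in dict(tcp=(0,0,0),fl=(-.011,0,.0425),fr=(.011,0,.0425),rl=(-.011,0,-.0425),rr=(.011,0,-.0425)).items():
    w=p+Rt@np.array(l);a=proj(t,w)[0];b=proj(s,w)[0];print(n,'gt',((a-[115,220])*6+2.5).round(),'gs',((b-[315,50])*8+3.5).round())
"
```

```text
t 6.83 disp mm [-220.5  170.3] z 183.4 F [-0.3 -0.8 -0.7] w 84.6 yaw err deg 0.04 q [0.32, 0.12, 1.73, 0.0, 1.3, 0.48]
t 6.92 disp mm [-220.4  170. ] z 183.7 F [ 0.4 -0.3 -0.3] w 84.8 yaw err deg -0.01 q [0.32, 0.12, 1.73, 0.0, 1.3, 0.48]
tcp gt [280. 311.] gs [246. 483.]
fl gt [274. 188.] gs [360. 515.]
fr gt [333. 198.] gs [316. 533.]
rl gt [227. 424.] gs [179. 436.]
rr gt [286. 435.] gs [135. 453.]
```

View pics/gt.png

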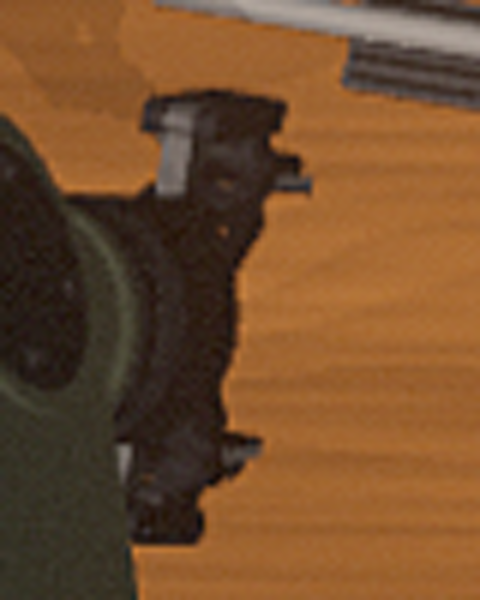

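View pics/gs.png

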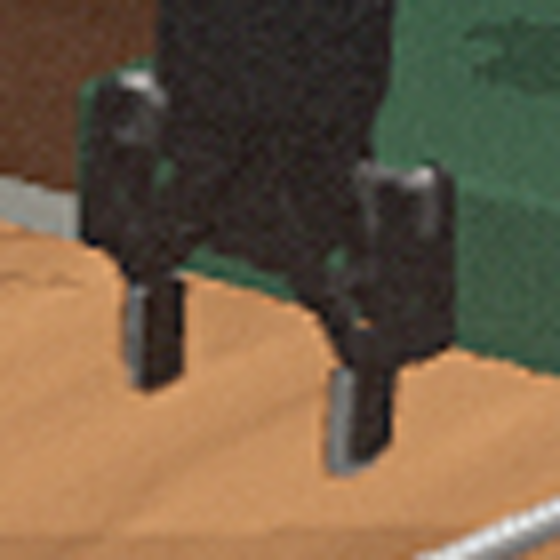

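```bash
cat > tri.py <<'E'
from h import *
def tri(a,pa,b,pb):
    e1,r1=ray(a,pa);e2,r2=ray(b,pb)
    k=np.linalg.lstsq(np.c_[r1,-r2],e2-e1,rcond=None)[0]
    A,B=e1+k[0]*r1,e2+k[1]*r2;w=(A+B)/2
    return np.round(np.r_[R2.T@(w[:2]-o),w[2]]*1e3,1),"gap",round(np.linalg.norm(A-B)*1e3,1)
E
python3 -c "
from tri import *
t=eyes.read_camera('top');s=eyes.read_camera('scene')
G=lambda p:((p[0]-2.5)/6+115,(p[1]-2.5)/6+220)
Q=lambda p:((p[0]-3.5)/8+315,(p[1]-3.5)/8+50)
print('front tip',tri(t,G((310,188)),s,Q((330,473))))
print('rear tip',tri(t,G((262,448)),s,Q((127,388))))
print('knuckle top outer -y', tri(t,G((285,100)),s,Q((380,180))))
print('knuckle top outer +y', tri(t,G((285,100)),s,Q((440,180))))
# earlier closed tip
w=np.array([0.4475,-0.1588,0.134]);print('closed tip expect in scene1 crop',(proj(s,w)[0]-[180,130])*2.4)
st()"
```

```text
front tip (array([-174.8,  160.2,  205.5]), 'gap', np.float64(0.1))
rear tip (array([-266. ,  158.2,  207.5]), 'gap', np.float64(1.3))
knuckle top outer -y (array([-143.4,  135.4,  317.2]), 'gap', np.float64(3.5))
knuckle top outer +y (array([-137.3,  142.7,  315.4]), 'gap', np.float64(21.0))
closed tip expect in scene1 crop [138.20417921 147.71559964]
t 7.03 disp mm [-220.4  170.2] z 184.0 F [0.1 0.7 0.1] w 85.0 yaw err deg -0.01 q [0.32, 0.12, 1.73, 0.0, 1.3, 0.48]
```

```bash
python3 -c "
from tri import *
t=eyes.read_camera('top');s=eyes.read_camera('scene')
T=lambda p:((p[0]+.5)/2.96-.5+130,(p[1]+.5)/2.96-.5+125)
S=lambda p:((p[0]+.5)/2.7-.5+230,(p[1]+.5)/2.7-.5+100)
print(tri(t,T((37,278)),s,S((434,31))),tri(t,T((200,302)),s,S((348,69))))
print('board',tri(t,T((762,340)),s,S((18,482))),tri(t,T((780,188)),s,S((122,583))))
print('tab top',tri(t,T((682,371)),s,S((45,311))))
"
```

```text
(array([-115.1,  230. ,  197.2]), 'gap', np.float64(2.8)) (array([-114.6,  106. ,  197.7]), 'gap', np.float64(2.2))
board (array([ -61.8, -322.6,   11.5]), 'gap', np.float64(9.0)) (array([  70.3, -322.5,   13.5]), 'gap', np.float64(2.6))
tab top (array([-104.1, -249.8,  115.3]), 'gap', np.float64(1.9))
```

The cameras agree with the known heights to about 3 mm, but the gripper appears about 22 mm higher than `ee_pos` says. I'll lower it in front of the hoop, tips still clear, and compare it directly with the bar and pad.

Emit:
jog_arm(
  increments=[8.5,0,4,0,0,8.5,0,8,0,0,8.5,0,9.8,0,0,8.5,0,9.8,0,0],
)

```text
time_s: 7.62
ee_pos: [0.4507, 0.2432, 0.0845]
ee_rot: [[-0.16, -0.016, 0.987], [-0.987, -0.001, -0.16], [0.003, -1.0, -0.015]]
wrist_force: [0.1, -0.7, 0.3]
grip_width: 0.0849
```

```bash
python3 -c "
from tri import *
s=st();print(np.round(s['ee_rot'],3))
t=eyes.read_camera('top');s=eyes.read_camera('scene')
cv2.imwrite('pics/gt2.png',cv2.resize(t['frame'][170:290,130:240,::-1],None,fx=5,fy=5,interpolation=cv2.INTER_CUBIC))
cv2.imwrite('pics/gs2.png',cv2.resize(s['frame'][80:200,320:440,::-1],None,fx=5,fy=5,interpolation=cv2.INTER_CUBIC))
"
```

```text
t 7.62 disp mm [-223.   169.3] z 84.5 F [ 0.1 -0.7  0.3] w 84.9 yaw err deg -0.01 q [0.32, 0.25, 1.81, 0.0, 1.1, 0.48]
[[-0.16  -0.016  0.987]
 [-0.987 -0.001 -0.16 ]
 [ 0.003 -1.    -0.015]]
```

View pics/gt2.png

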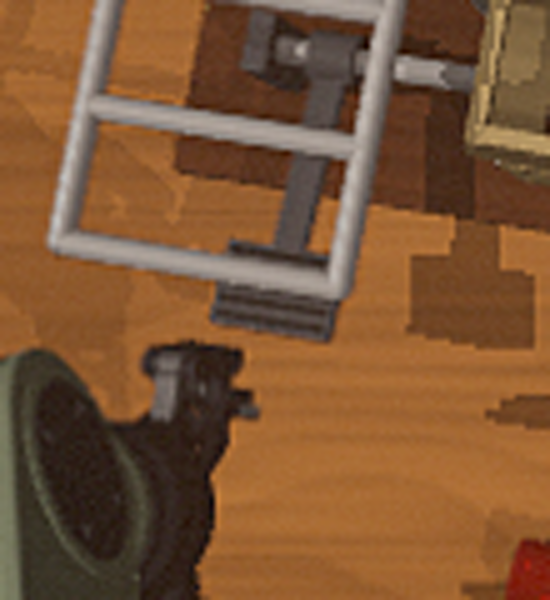

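View pics/gs2.png

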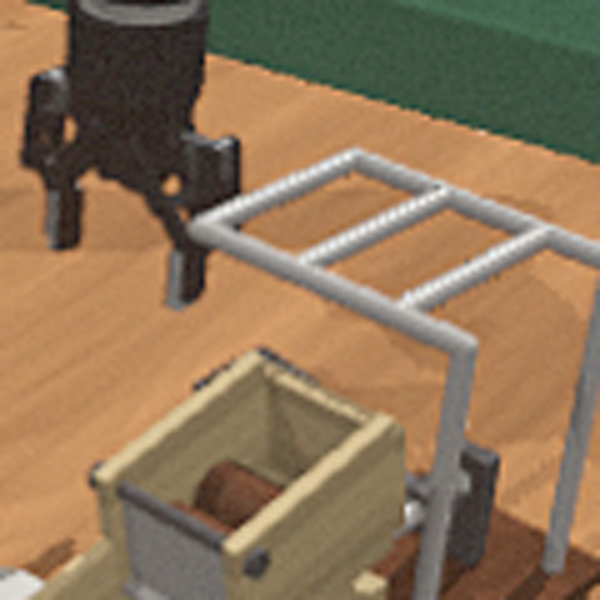

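```bash
python3 -c "
from tri import *
t=eyes.read_camera('top');s=eyes.read_camera('scene')
st()
G=lambda p:((p[0]-2)/5+130,(p[1]-2)/5+170)
Q=lambda p:((p[0]-2)/5+320,(p[1]-2)/5+80)
print('front tip',tri(t,G((258,414)),s,Q((172,302))))
for a,b in(((242,352),(213,148)),((242,352),(220,148)),((150,350),(240,142))): print('kn top',tri(t,G(a),s,Q(b)))
D=lambda w:np.round(np.r_[R2.T@(w[:2]-o),w[2]]*1e3,1)
for z in (.13,.16,.19,.21): print(D(onz(t,G((240,352)),z)),D(onz(t,G((150,350)),z)))
def onx(c,px,x):
    e,r=ray(c,px);E=R2.T@(e[:2]-o);r2=R2.T@r[:2];k=(x/1e3-E[0])/r2[0];return D(e+k*r)
for x in(-155,-165):print('scene',[onx(s,Q(p),x) for p in((240,142),(240,205),(213,148),(205,235))])
"
```

```text
t 7.83 disp mm [-220.4  170.9] z 87.6 F [ 0.1  1.1 -0.4] w 84.9 yaw err deg 0.01 q [0.32, 0.24, 1.81, 0.0, 1.1, 0.48]
front tip (array([-175.2,  158.6,  112.8]), 'gap', np.float64(4.1))
kn top (array([-143.8,  139.9,  219.2]), 'gap', np.float64(12.1))
kn top (array([-142.6,  141.4,  218.8]), 'gap', np.float64(15.6))
kn top (array([-152.6,  179. ,  208.8]), 'gap', np.float64(3.3))
[-149.5  165.4  130. ] [-155.5  207.   130. ]
[-149.   155.6  160. ] [-154.8  195.9  160. ]
[-148.6  145.7  190. ] [-154.2  184.7  190. ]
[-148.3  139.2  210. ] [-153.7  177.3  210. ]
scene [array([-155. ,  184.5,  206.8]), array([-155. ,  188.9,  169.1]), array([-155. ,  162.7,  209.9]), array([-155. ,  161.4,  160.4])]
scene [array([-165. ,  197. ,  199.8]), array([-165. ,  201.4,  161.5]), array([-165. ,  174.8,  202.9]), array([-165. ,  173.5,  152.7])]
```

Emit:
jog_arm(
  increments=[8.5,0,1.2,0,0,8.5,0,2.3,0,0,8.5,0,2.3,1.5,0,8.5,0,2.3,2.2,0,8.5,0,2.3,2.2,0],
)

```text
time_s: 8.45
ee_pos: [0.4765, 0.2408, 0.0648]
ee_rot: [[-0.16, -0.008, 0.987], [-0.987, 0.002, -0.16], [-0.001, -1.0, -0.008]]
wrist_force: [0.4, 0.2, 0.8]
grip_width: 0.0849
```

```bash
python3 -c "
from tri import *
s=st();print(np.round(s['ee_rot'],3))
t=eyes.read_camera('top');s=eyes.read_camera('scene')
st()
cv2.imwrite('pics/gt3.png',cv2.resize(t['frame'][170:270,130:230,::-1],None,fx=6,fy=6,interpolation=cv2.INTER_CUBIC))
cv2.imwrite('pics/gs3.png',cv2.resize(s['frame'][90:190,320:420,::-1],None,fx=6,fy=6,interpolation=cv2.INTER_CUBIC))
"
```

```text
t 8.45 disp mm [-197.2  171. ] z 64.8 F [0.4 0.2 0.8] w 84.9 yaw err deg -0.04 q [0.3, 0.31, 1.77, 0.0, 1.06, 0.46]
[[-0.16  -0.008  0.987]
 [-0.987  0.002 -0.16 ]
 [-0.001 -1.    -0.008]]
t 8.55 disp mm [-198.3  170.9] z 64.5 F [ 0.4 -0.7 -0.1] w 84.8 yaw err deg -0.01 q [0.3, 0.31, 1.77, 0.0, 1.06, 0.46]
```

View pics/gt3.png

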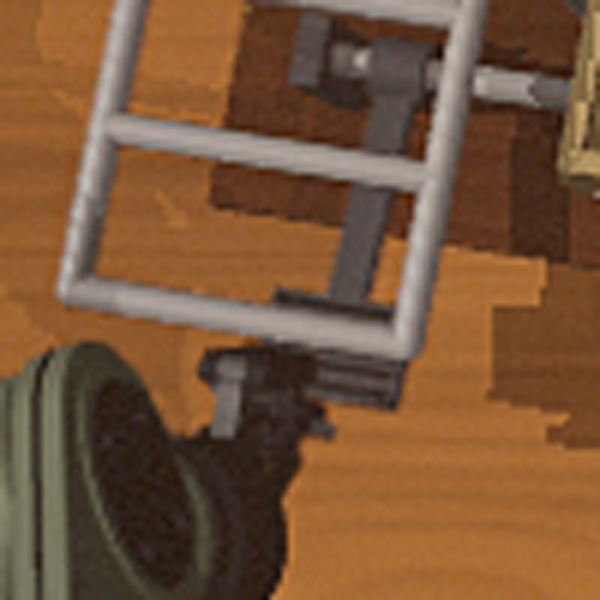

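View pics/gs3.png

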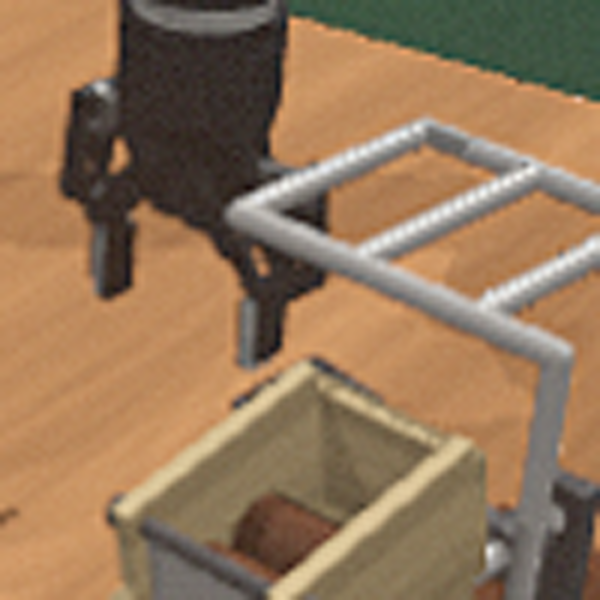

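```bash
python3 -c "
from tri import *
s=eyes.read_camera('scene');t=eyes.read_camera('top')
D=lambda w:np.round(np.r_[R2.T@(w[:2]-o),w[2]]*1e3,1)
Q=lambda p:((p[0]-2.5)/6+320,(p[1]-2.5)/6+90)
G=lambda p:((p[0]-2.5)/6+130,(p[1]-2.5)/6+170)
def onx(c,px,x):
    e,r=ray(c,px);E=R2.T@(e[:2]-o);r2=R2.T@r[:2];k=(x/1e3-E[0])/r2[0];return D(e+k*r)
for x in(-130,-140,-150):print(x,[onx(s,Q(p),x) for p in((270,162),(290,166),(325,195),(325,275),(290,297))])
print('tip',tri(t,G((332,435)),s,Q((240,363))), [onx(s,Q((278,350)),x) for x in(-140,-145,-150)])
print('bar',tri(t,G((70,295)),s,Q((430,125))))
print(proj(s,np.array([*(R2@np.array([-.115,.170])+o),.195])),((proj(s,np.array([*(R2@np.array([-.115,.170])+o),.195]))-[320,90])*6))
print('kn out',[D(onz(t,G((250,348)),z)) for z in(.13,.18)])
"
```

```text
-130 [array([-130. ,  144.1,  203.5]), array([-130. ,  157.8,  197.4]), array([-130. ,  184. ,  175.3]), array([-130. ,  189.4,  134. ]), array([-130. ,  165.6,  131.4])]
-140 [array([-140. ,  156.4,  196.2]), array([-140. ,  170.3,  189.9]), array([-140. ,  196.9,  167.5]), array([-140. ,  202.5,  125.5]), array([-140. ,  178.2,  122.9])]
-150 [array([-150. ,  168.7,  188.9]), array([-150. ,  182.8,  182.5]), array([-150. ,  209.9,  159.7]), array([-150. ,  215.5,  117. ]), array([-150. ,  190.9,  114.4])]
tip (array([-151.9,  160.2,   90.6]), 'gap', np.float64(0.7)) [array([-140. ,  172.8,   97.5]), array([-145. ,  179.1,   93.1]), array([-150. ,  185.4,   88.6])]
bar (array([-115.2,  232.1,  198.5]), 'gap', np.float64(4.5))
[[375.38518846 118.59719418]] [[332.31113076 171.58316508]]
kn out [array([-124. ,  185.6,  130. ]), array([-124.6,  168.1,  180. ])]
```

At this height the knuckle sits level with the hoop bar (knuckle top about 187–200, bar bottom about 189), so a vertical tool won't fit under it. I need some lean. The jog has no lean axis, but a target beyond reach should tilt the tool outwards, and later calls keep the measured orientation. Next: fit the arm model and plan a stretch towards dispenser +x, high up in free space.

```bash
python3 -c "
import numpy as np
from scipy.optimize import least_squares
d=[(.2074,1.543,1.3935,.2433,.5201,.2235),(-.15,1.91,1.38,.3221,.2616,.2246),(.31,1.77,1.06,.4763,.241,.0646),(.37,1.65,1.15,.5453,-.1747,.0839),(.08,1.86,1.21,.4475,-.1588,.148),(.12,1.73,1.3,.4539,.2440,.1835)]
d=np.array(d);r=np.hypot(d[:,3],d[:,4]);a=d[:,0];b=a+d[:,1]
f=lambda p:np.r_[p[0]+p[1]*np.sin(a)+p[2]*np.sin(b)-r,p[3]+p[1]*np.cos(a)+p[2]*np.cos(b)-d[:,5]]
s=least_squares(f,[0,.45,.4,.1]);print(s.x.round(3),np.abs(s.fun).max())
a0,L1,L2,h=s.x
for z in(.3,.4,.5,.6):
    print(z,'rmax (q3=.23)',max([a0+L1*np.sin(x)+L2*np.sin(x+.23) for x in np.arange(0,1.6,.01) if abs(h+L1*np.cos(x)+L2*np.cos(x+.23)-z)<.02],default=None))
"
python3 -c "
from h import *
go(-250,140,350)"
```

```text
[-0.013  0.391  0.497 -0.067] 0.01716842188044676
0.3 rmax (q3=.23) 0.7961716077659866
0.4 rmax (q3=.23) 0.7480296887370503
0.5 rmax (q3=.23) 0.6780921692411832
0.6 rmax (q3=.23) 0.5817027965860067
t 8.65 disp mm [-198.8  170.8] z 64.4 F [-0.  -0.5 -0.2] w 85.0 yaw err deg 0.02 q [0.3, 0.31, 1.77, 0.0, 1.06, 0.46]
target [0.419 0.219 0.35 ] shift cm [  3.08 -28.51  -5.38] turn 0.0
```

Emit:
jog_arm(
  increments=[8.5,0,-1,-5,0,8.5,0,-7,-5.2,0,8.5,0,-13,-5.2,0,8.5,1,-19,-5.2,0,8.5,2,-25,-5.2,0],
)

```text
time_s: 9.28
ee_pos: [0.4219, 0.2288, 0.317]
ee_rot: [[-0.159, -0.008, 0.987], [-0.987, 0.002, -0.159], [-0.0, -1.0, -0.008]]
wrist_force: [2.4, 0.7, -0.2]
grip_width: 0.0851
```

```bash
python3 -c "
from h import *
D=R2.T@(np.array([.69,-.11])-o)*1e3
go(D[0],D[1],400)"
```

```text
t 9.28 disp mm [-249.2  150.5] z 317.0 F [ 2.4  0.7 -0.2] w 85.1 yaw err deg 0.05 q [0.31, -0.05, 1.63, 0.0, 1.57, 0.47]
target [ 0.69 -0.11  0.4 ] shift cm [29.2  -8.58 31.77] turn 0.1
```

Emit:
jog_arm(
  increments=[8.5,4,-3,4.0,0,8.5,8,-6,8,0,8.5,12,-8.5,12,0,8.5,16,-8.5,16,0,8.5,20,-8.5,20,0],
)

```text
time_s: 9.9
ee_pos: [0.5892, -0.002, 0.401]
ee_rot: [[-0.158, -0.007, 0.987], [-0.987, 0.002, -0.158], [-0.001, -1.0, -0.007]]
wrist_force: [0.5, 0.6, 0.1]
grip_width: 0.0849
```

Emit:
jog_arm(
  increments=[8.5,3.5,0,4.0,0,8.5,6.5,0,8,0,8.5,9,0,14,0,8.5,9,0,20,0,8.5,9,0,26,0],
)

```text
time_s: 10.52
ee_pos: [0.8197, -0.1311, 0.3982]
ee_rot: [[-0.159, -0.005, 0.987], [-0.987, 0.002, -0.159], [-0.001, -1.0, -0.005]]
wrist_force: [1.0, -0.7, 1.1]
grip_width: 0.0848
```

```bash
python3 -c "
from h import *
s=st();print(np.round(s['ee_pos'],3),np.round(s['ee_rot'],3))"
```

```text
t 10.53 disp mm [ 200.9 -141.4] z 398.2 F [ 1.  -0.7  1.1] w 84.8 yaw err deg 0.01 q [-0.26, 0.83, 0.29, 0.0, 2.02, -0.1]
[ 0.82  -0.131  0.398] [[-0.159 -0.005  0.987]
 [-0.987  0.002 -0.159]
 [-0.001 -1.    -0.005]]
```

Emit:
jog_arm(
  increments=[8.5,0,0,3,0,8.5,0,0,8,0,8.5,0,0,14,0,8.5,0,0,20,0],
)

```text
time_s: 11.02
ee_pos: [0.8657, -0.1384, 0.3506]
ee_rot: [[-0.159, 0.043, 0.986], [-0.987, -0.006, -0.159], [-0.001, -0.999, 0.043]]
wrist_force: [-0.1, -0.3, -0.3]
grip_width: 0.085
```

```bash
python3 -c "
from h import *
s=st();print(np.round(s['ee_pos'],3),np.round(s['ee_rot'],3),np.round(s['q'],3))"
```

```text
t 11.03 disp mm [ 247.5 -141.3] z 350.6 F [-0.1 -0.3 -0.3] w 85.0 yaw err deg 0.02 q [-0.26, 0.93, 0.23, 0.01, 1.95, -0.1]
[ 0.866 -0.138  0.351] [[-0.159  0.043  0.986]
 [-0.987 -0.006 -0.159]
 [-0.001 -0.999  0.043]] [-0.259  0.927  0.226  0.005  1.946 -0.097]
```

It works: the tool gained about 0.05 rad of lean, tips outward. Ratchet further.

Emit:
jog_arm(
  increments=[8.5,0,-2,6,0,8.5,0,-4,12,0,8.5,0,-7,18,0,8.5,0,-10,24,0,8.5,0,-12,30,0],
)

```text
time_s: 11.65
ee_pos: [0.8805, -0.141, 0.3544]
ee_rot: [[-0.159, 0.092, 0.983], [-0.987, -0.014, -0.158], [-0.001, -0.996, 0.093]]
wrist_force: [-0.5, 0.4, -0.4]
grip_width: 0.0848
```

```bash
python3 -c "
from h import *
s=st();print(np.round(s['ee_pos'],3),np.round(s['ee_rot'],3),np.round(s['q'],3))"
```

```text
t 11.65 disp mm [ 262.5 -141.5] z 354.4 F [-0.5  0.4 -0.4] w 84.8 yaw err deg 0.01 q [-0.26, 0.92, 0.23, 0.01, 1.9, -0.1]
[ 0.881 -0.141  0.354] [[-0.159  0.092  0.983]
 [-0.987 -0.014 -0.158]
 [-0.001 -0.996  0.093]] [-0.259  0.923  0.226  0.01   1.899 -0.096]
```

```bash
python3 -c "
from h import *
print(ctrl.read_state()['q'])
print(eyes.read_camera('top')['fx'],ctrl.read_state()['q'])"
```

```text
[-0.25924703  0.92348808  0.22582906  0.01047523  1.89932533 -0.09558459]
416.7760801337647 [-0.25923555  0.92368003  0.22596414  0.01052723  1.8992153  -0.09555851]
```

Emit:
jog_arm(
  increments=[8.5,0,-1.5,6,0,8.5,0,-3,12,0,8.5,0,-4.5,18,0,8.5,0,-6,24,0,8.5,0,-7.5,30,0],
)

```text
time_s: 12.32
ee_pos: [0.9012, -0.1445, 0.3451]
ee_rot: [[-0.159, 0.141, 0.977], [-0.987, -0.022, -0.158], [-0.001, -0.99, 0.143]]
wrist_force: [0.1, 0.6, -0.3]
grip_width: 0.0854
```

Emit:
jog_arm(
  increments=[8.5,0,-2,6,0,8.5,0,-4,12,0,8.5,0,-7,18,0,8.5,0,-10,24,0,8.5,0,-12,30,0],
)

```text
time_s: 12.95
ee_pos: [0.9091, -0.1459, 0.3667]
ee_rot: [[-0.159, 0.192, 0.968], [-0.987, -0.03, -0.156], [-0.001, -0.981, 0.194]]
wrist_force: [-0.5, 0.5, 0.0]
grip_width: 0.0851
```

Emit:
jog_arm(
  increments=[8.5,0,-2,6,0,8.5,0,-4,12,0,8.5,0,-7,18,0,8.5,0,-10,24,0,8.5,0,-12,30,0],
)

```text
time_s: 13.58
ee_pos: [0.9143, -0.1469, 0.3931]
ee_rot: [[-0.159, 0.242, 0.957], [-0.987, -0.038, -0.154], [-0.001, -0.97, 0.245]]
wrist_force: [-0.7, -0.5, 0.4]
grip_width: 0.0852
```

```bash
python3 -c "
from h import *
s=st();print(np.round(s['ee_pos'],3),np.round(s['ee_rot'],3),np.round(s['q'],4))"
```

```text
t 13.57 disp mm [ 296.8 -141.9] z 393.1 F [-0.7 -0.5  0.4] w 85.2 yaw err deg 0.01 q [-0.26, 0.89, 0.23, 0.03, 1.78, -0.09]
[ 0.914 -0.147  0.393] [[-0.159  0.242  0.957]
 [-0.987 -0.038 -0.154]
 [-0.001 -0.97   0.245]] [-0.2614  0.8878  0.226   0.0261  1.7821 -0.093 ]
```

The lean is now 0.247 rad, which is enough for the open front finger to reach under the bar with its knuckle behind it. Go back to in front of the pedal, high first.

```bash
python3 -c "
from h import *
go(50,10,380); go(-250,170,340)"
```

```text
t 13.57 disp mm [ 296.8 -141.9] z 393.1 F [-0.7 -0.5  0.4] w 85.2 yaw err deg 0.01 q [-0.26, 0.89, 0.23, 0.03, 1.78, -0.09]
target [0.695 0.042 0.38 ] shift cm [-15.2   -4.75 -24.25] turn 0.0
t 13.57 disp mm [ 296.8 -141.9] z 393.1 F [-0.7 -0.5  0.4] w 85.2 yaw err deg 0.01 q [-0.26, 0.89, 0.23, 0.03, 1.78, -0.09]
target [0.424 0.248 0.34 ] shift cm [-31.2   -8.2  -54.32] turn 0.0
```

Emit:
jog_arm(
  increments=[8.5,-2.8,-0.8,-5.0,0,8.5,-5.6,-1.6,-10,0,8.5,-8.4,-2.4,-15,0,8.5,-11.2,-3.2,-20,0,8.5,-14,-4,-25,0],
)

```text
time_s: 14.2
ee_pos: [0.6856, 0.0328, 0.3713]
ee_rot: [[-0.159, 0.242, 0.957], [-0.987, -0.038, -0.154], [-0.001, -0.969, 0.245]]
wrist_force: [0.6, -0.0, 0.4]
grip_width: 0.0851
```

```bash
python3 -c "
from h import *
go(-250,170,340);print(ctrl.read_state()['ee_rot'])"
```

```text
t 14.2 disp mm [42.4 -1. ] z 371.3 F [ 0.6 -0.   0.4] w 85.1 yaw err deg 0.02 q [-0.07, 0.21, 1.26, -0.02, 1.42, 0.09]
target [0.424 0.248 0.34 ] shift cm [-17.11  -4.12 -29.11] turn 0.0
[[-0.15886155  0.24238198  0.95708619]
 [-0.98730031 -0.03797038 -0.15426063]
 [-0.00104907 -0.96943758  0.24533584]]
```

Emit:
jog_arm(
  increments=[8.5,-2.8,-1,-5.0,0,8.5,-5.6,-2,-10,0,8.5,-8.6,-3,-15,0,8.5,-11.5,-4,-20,0,8.5,-14.4,-4.1,-25,0],
)

```text
time_s: 14.82
ee_pos: [0.458, 0.2162, 0.3512]
ee_rot: [[-0.159, 0.245, 0.956], [-0.987, -0.037, -0.155], [-0.003, -0.969, 0.248]]
wrist_force: [0.8, 0.3, 0.3]
grip_width: 0.0851
```

```bash
python3 -c "
from h import *
go(-240,170,200);go(-210,170,75)"
```

```text
t 14.82 disp mm [-211.5  143.8] z 351.2 F [0.8 0.3 0.3] w 85.1 yaw err deg -0.03 q [0.35, -0.15, 1.67, -0.12, 1.4, 0.51]
target [0.434 0.247 0.2  ] shift cm [-2.58 13.95 -6.51] turn -0.0
t 14.82 disp mm [-211.5  143.8] z 351.2 F [0.8 0.3 0.3] w 85.1 yaw err deg -0.03 q [0.35, -0.15, 1.67, -0.12, 1.4, 0.51]
target [0.464 0.242 0.075] shift cm [-2.54 26.8  -6.7 ] turn -0.0
```

Emit:
jog_arm(
  increments=[8.5,-1.2,2,-5,0,8.5,-2.6,7,-6.7,0,8.5,-2.6,13,-6.7,0,8.5,-2.6,19,-6.7,0,8.5,-2.6,24.5,-6.7,0],
)

```text
time_s: 15.45
ee_pos: [0.4584, 0.2434, 0.0961]
ee_rot: [[-0.159, 0.246, 0.956], [-0.987, -0.036, -0.155], [-0.004, -0.968, 0.249]]
wrist_force: [0.6, 0.2, -0.5]
grip_width: 0.0855
```

```bash
python3 -c "
from tri import *
s=st();print(np.round(s['ee_rot'],3))
t=eyes.read_camera('top');s=eyes.read_camera('scene')
st()
cv2.imwrite('pics/gt4.png',cv2.resize(t['frame'][170:270,130:230,::-1],None,fx=6,fy=6,interpolation=cv2.INTER_CUBIC))
cv2.imwrite('pics/gs4.png',cv2.resize(s['frame'][90:190,320:420,::-1],None,fx=6,fy=6,interpolation=cv2.INTER_CUBIC))
"
```

```text
t 15.45 disp mm [-215.4  170.7] z 96.1 F [ 0.6  0.2 -0.5] w 85.5 yaw err deg -0.02 q [0.4, 0.13, 1.95, -0.17, 0.85, 0.66]
[[-0.159  0.246  0.956]
 [-0.987 -0.036 -0.155]
 [-0.004 -0.968  0.249]]
t 15.55 disp mm [-220.   167.2] z 90.2 F [-0.3  0.8 -0.9] w 85.0 yaw err deg 0.01 q [0.4, 0.13, 1.96, -0.17, 0.86, 0.66]
```

View pics/gt4.png

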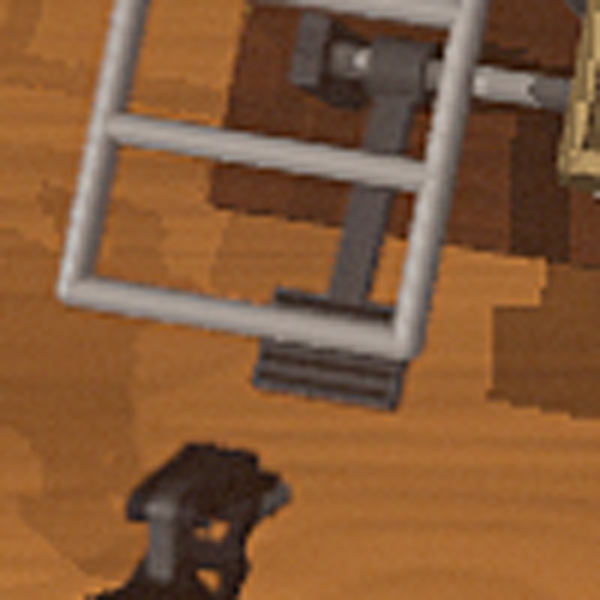

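View pics/gs4.png

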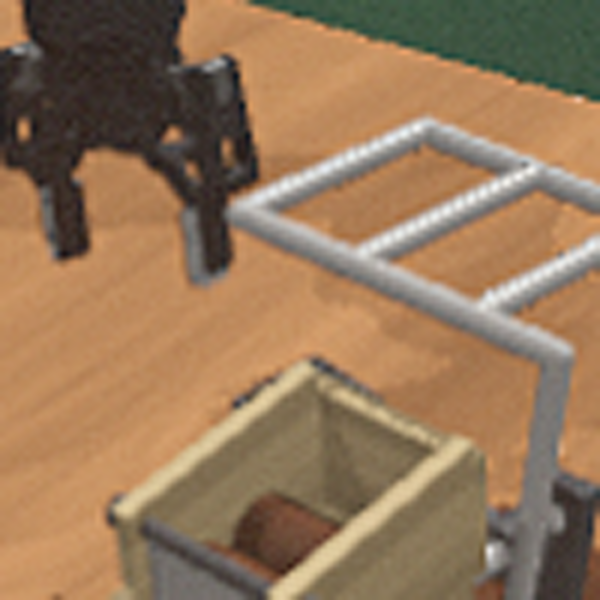

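```bash
python3 -c "
from tri import *
s0=st();t=eyes.read_camera('top');s=eyes.read_camera('scene')
G=lambda p:((p[0]-2.5)/6+130,(p[1]-2.5)/6+170);Q=lambda p:((p[0]-2.5)/6+320,(p[1]-2.5)/6+90)
a=tri(t,G((285,497)),s,Q((198,283)));print(a, tri(t,G((287,488)),s,Q((232,268))), tri(t,G((250,452)),s,Q((205,75))))
p=np.array(a[0])/1e3;w=np.r_[R2@p[:2]+o,p[2]];print('tip in tool mm',np.round(np.array(s0['ee_rot']).T@(w-np.array(s0['ee_pos']))*1e3,1))
go(-180,170,73)"
```

```text
t 15.55 disp mm [-220.   167.2] z 90.2 F [-0.3  0.8 -0.9] w 85.0 yaw err deg 0.01 q [0.4, 0.13, 1.96, -0.17, 0.86, 0.66]
(array([-179.2,  162.5,  120.7]), 'gap', np.float64(4.0)) (array([-170.6,  165. ,  129.5]), 'gap', np.float64(10.0)) (array([-161.8,  139.9,  234.5]), 'gap', np.float64(5.9))
tip in tool mm [  4.8 -19.9  46.9]
t 15.65 disp mm [-216.   170.3] z 97.0 F [ 0.7 -0.4  0.1] w 85.1 yaw err deg -0.03 q [0.4, 0.13, 1.95, -0.17, 0.86, 0.66]
target [0.493 0.237 0.073] shift cm [0.03 3.22 2.9 ] turn -0.0
```

Emit:
jog_arm(
  increments=[8.5,0,1.2,0.8,0,8.5,0,2.4,1.6,0,8.5,0,3.2,2.4,0,8.5,0,3.3,2.9,0,8.5,0,3.3,2.9,0],
)

```text
time_s: 16.27
ee_pos: [0.4943, 0.2372, 0.0725]
ee_rot: [[-0.16, 0.244, 0.956], [-0.987, -0.037, -0.156], [-0.002, -0.969, 0.247]]
wrist_force: [0.9, -0.4, 1.1]
grip_width: 0.0851
```

```bash
python3 -c "
from tri import *
st();t=eyes.read_camera('top');st();s=eyes.read_camera('scene')
st()
cv2.imwrite('pics/gt5.png',cv2.resize(t['frame'][170:270,130:230,::-1],None,fx=6,fy=6,interpolation=cv2.INTER_CUBIC))
cv2.imwrite('pics/gs5.png',cv2.resize(s['frame'][90:190,320:420,::-1],None,fx=6,fy=6,interpolation=cv2.INTER_CUBIC))
"
```

```text
t 16.27 disp mm [-179.1  170.4] z 72.5 F [ 0.9 -0.4  1.1] w 85.1 yaw err deg -0.07 q [0.36, 0.22, 1.9, -0.17, 0.81, 0.63]
t 16.32 disp mm [-179.5  170.4] z 72.4 F [-0.6 -0.2 -0.1] w 84.9 yaw err deg -0.06 q [0.36, 0.22, 1.9, -0.17, 0.81, 0.63]
t 16.38 disp mm [-179.7  170.3] z 72.3 F [ 0.4 -0.5 -0.8] w 84.6 yaw err deg -0.05 q [0.36, 0.22, 1.9, -0.17, 0.81, 0.63]
```

View pics/gt5.png

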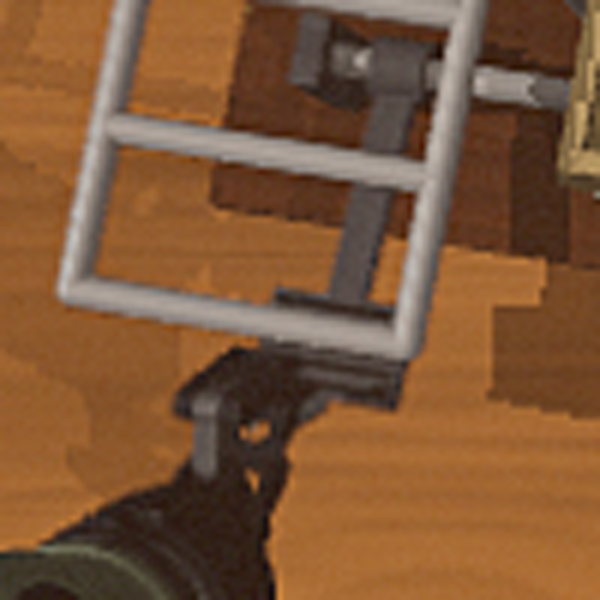

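View pics/gs5.png

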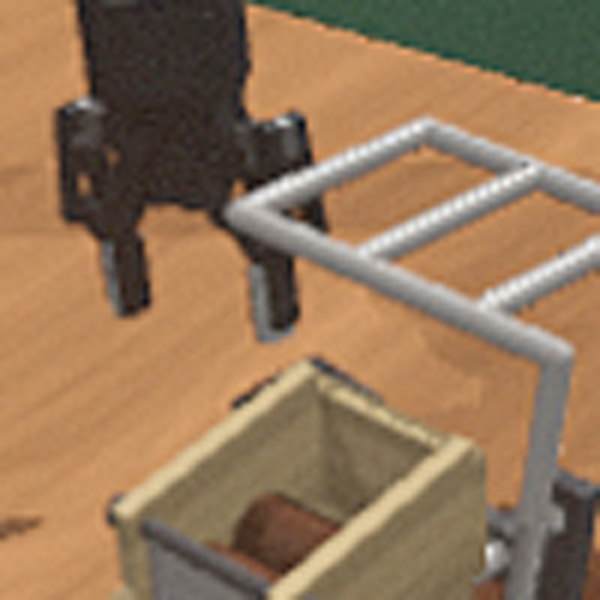

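Emit:
jog_arm(
  increments=[8.5,0,0.3,0.4,0,8.5,0,0.6,0.9,0,8.5,0,0.7,1.0,0],
)

```text
time_s: 16.75
ee_pos: [0.5054, 0.2355, 0.068]
ee_rot: [[-0.16, 0.244, 0.956], [-0.987, -0.037, -0.155], [-0.002, -0.969, 0.247]]
wrist_force: [-0.3, 0.2, 0.2]
grip_width: 0.0851
```

```bash
python3 -c "
from tri import *
st();t=eyes.read_camera('top');s=eyes.read_camera('scene')
st()
cv2.imwrite('pics/gt6.png',cv2.resize(t['frame'][170:270,130:230,::-1],None,fx=6,fy=6,interpolation=cv2.INTER_CUBIC))
cv2.imwrite('pics/gs6.png',cv2.resize(s['frame'][90:190,320:420,::-1],None,fx=6,fy=6,interpolation=cv2.INTER_CUBIC))
"
```

```text
t 16.75 disp mm [-167.9  170.4] z 68.0 F [-0.3  0.2  0.2] w 85.1 yaw err deg -0.06 q [0.35, 0.25, 1.88, -0.17, 0.8, 0.61]
t 16.85 disp mm [-168.2  170.3] z 67.9 F [-0.1 -0.1  0. ] w 85.1 yaw err deg -0.05 q [0.35, 0.25, 1.88, -0.17, 0.8, 0.61]
```

View pics/gt6.png

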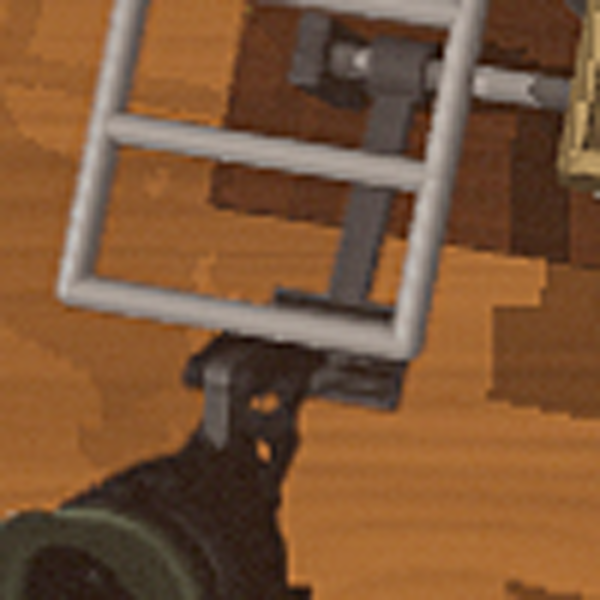

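View pics/gs6.png

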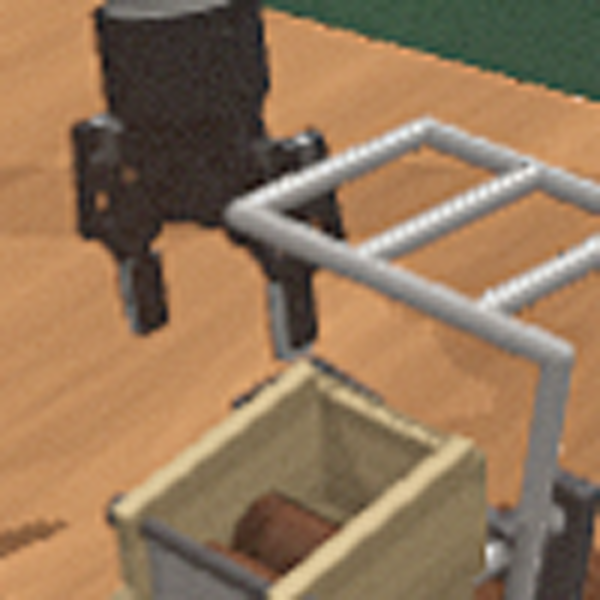

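The leaned front finger is over the pad's front part, under and in front of the bar, with no contact. Start pressing straight down.

Emit:
jog_arm(
  increments=[8.5,0,0.3,0,0,8.5,0,0.6,0,0,8.5,0,0.9,-0.1,0,8.5,0,1.2,-0.2,0],
)

```text
time_s: 17.35
ee_pos: [0.5059, 0.2352, 0.0554]
ee_rot: [[-0.16, 0.243, 0.957], [-0.987, -0.037, -0.155], [-0.002, -0.969, 0.246]]
wrist_force: [0.1, -0.2, -0.6]
grip_width: 0.0849
```

```bash
python3 -c "
from tri import *
st();t=eyes.read_camera('top');s=eyes.read_camera('scene')
st()
cv2.imwrite('pics/gt7.png',cv2.resize(t['frame'][150:270,130:290,::-1],None,fx=4.5,fy=4.5,interpolation=cv2.INTER_CUBIC))
cv2.imwrite('pics/gs7.png',cv2.resize(s['frame'][90:240,300:460,::-1],None,fx=4,fy=4,interpolation=cv2.INTER_CUBIC))
"
```

```text
t 17.35 disp mm [-167.3  170.3] z 55.4 F [ 0.1 -0.2 -0.6] w 84.9 yaw err deg -0.05 q [0.35, 0.27, 1.88, -0.17, 0.78, 0.62]
t 17.45 disp mm [-167.6  170.1] z 55.1 F [-0.   0.5 -0.5] w 85.1 yaw err deg -0.04 q [0.35, 0.27, 1.89, -0.17, 0.78, 0.62]
```

View pics/gs7.png

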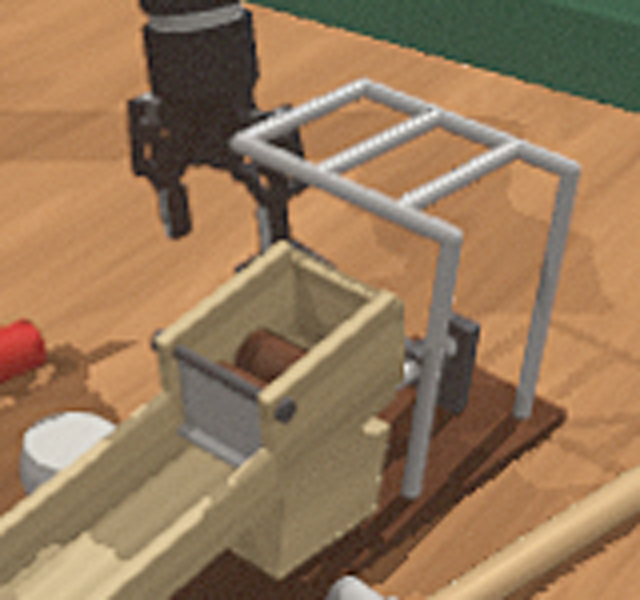

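Emit:
jog_arm(
  increments=[8.5,0,0.3,0,0,8.5,0,0.6,-0.1,0,8.5,0,0.9,-0.1,0],
)

```text
time_s: 17.82
ee_pos: [0.5067, 0.2351, 0.0462]
ee_rot: [[-0.16, 0.243, 0.957], [-0.987, -0.037, -0.155], [-0.002, -0.969, 0.246]]
wrist_force: [-1.9, -0.5, 3.0]
grip_width: 0.0853
```

Emit:
jog_arm(
  increments=[8.5,0,0.3,0,0,8.5,0,0.6,-0.1,0],
)

```text
time_s: 18.08
ee_pos: [0.5073, 0.2351, 0.04]
ee_rot: [[-0.16, 0.243, 0.957], [-0.987, -0.037, -0.155], [-0.002, -0.969, 0.246]]
wrist_force: [-2.5, 0.1, 3.6]
grip_width: 0.0849
```

```bash
python3 -c "
from tri import *
st();t=eyes.read_camera('top');s=eyes.read_camera('scene')
st()
cv2.imwrite('pics/gt8.png',cv2.resize(t['frame'][150:270,130:290,::-1],None,fx=4.5,fy=4.5,interpolation=cv2.INTER_CUBIC))
cv2.imwrite('pics/gs8.png',cv2.resize(s['frame'][90:240,300:460,::-1],None,fx=4,fy=4,interpolation=cv2.INTER_CUBIC))
"
```

```text
t 18.07 disp mm [-165.9  170.3] z 40.0 F [-2.5  0.1  3.6] w 84.9 yaw err deg -0.04 q [0.35, 0.3, 1.89, -0.17, 0.75, 0.62]
t 18.18 disp mm [-166.   170.3] z 39.8 F [-0.4  0.5  0.1] w 84.9 yaw err deg -0.03 q [0.35, 0.3, 1.89, -0.17, 0.74, 0.62]
```

View pics/gs8.png

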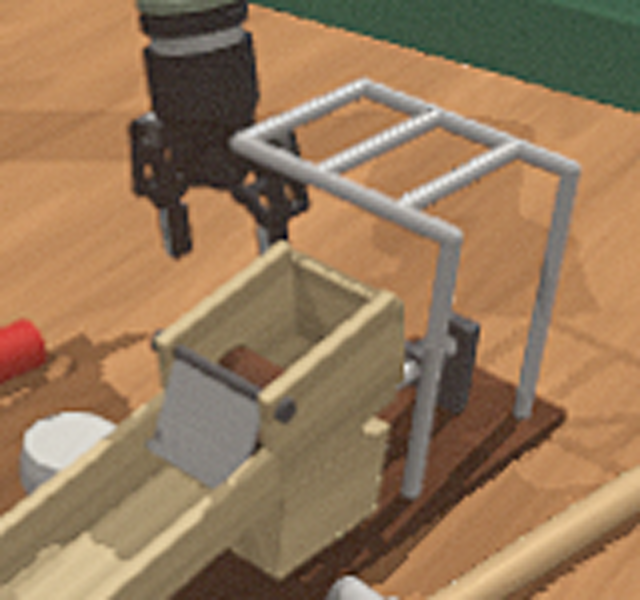

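View pics/gt8.png

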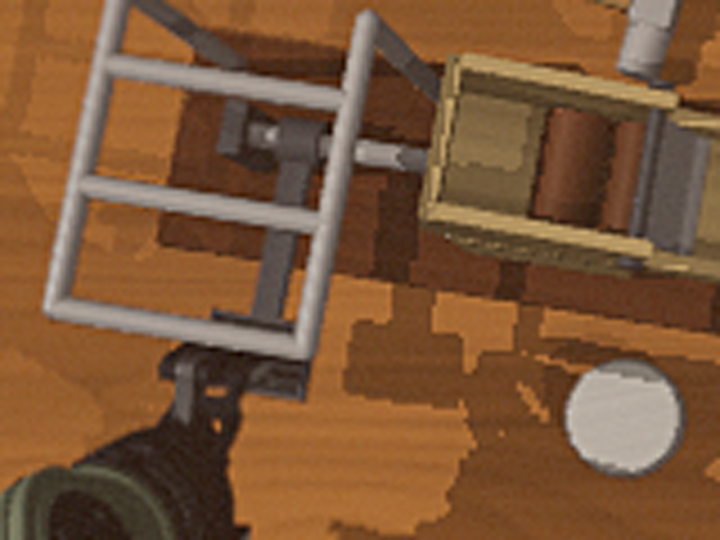

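The lid is starting to open. Keep pressing.

Emit:
jog_arm(
  increments=[8.5,0,0.5,-0.1,0,8.5,0,1.0,-0.2,0,8.5,0,1.5,-0.3,0,8.5,0,2.0,-0.4,0,8.5,0,2.4,-0.5,0],
)

```text
time_s: 18.8
ee_pos: [0.5085, 0.235, 0.0151]
ee_rot: [[-0.159, 0.243, 0.957], [-0.987, -0.037, -0.155], [-0.002, -0.969, 0.246]]
wrist_force: [-2.6, -0.1, 5.6]
grip_width: 0.085
```

```bash
python3 -c "
from tri import *
st();s=eyes.read_camera('scene')
st();t=eyes.read_camera('top')
st()
cv2.imwrite('pics/gt9.png',cv2.resize(t['frame'][150:270,130:290,::-1],None,fx=4.5,fy=4.5,interpolation=cv2.INTER_CUBIC))
cv2.imwrite('pics/gs9.png',cv2.resize(s['frame'][90:240,300:460,::-1],None,fx=4,fy=4,interpolation=cv2.INTER_CUBIC))
"
```

```text
t 18.8 disp mm [-164.7  170.4] z 15.1 F [-2.6 -0.1  5.6] w 85.0 yaw err deg -0.02 q [0.35, 0.35, 1.89, -0.19, 0.69, 0.64]
t 18.85 disp mm [-164.7  170.4] z 14.9 F [-4.   0.9  7.4] w 85.0 yaw err deg -0.02 q [0.35, 0.35, 1.89, -0.19, 0.69, 0.64]
t 18.9 disp mm [-164.7  170.4] z 15.1 F [-3.4  0.5  5.9] w 85.4 yaw err deg -0.02 q [0.35, 0.35, 1.89, -0.19, 0.69, 0.64]
```

View pics/gs9.png

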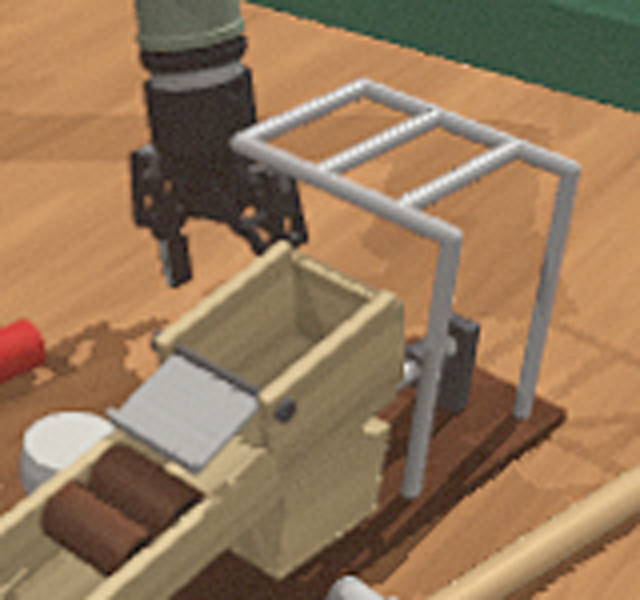

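View pics/gt9.png

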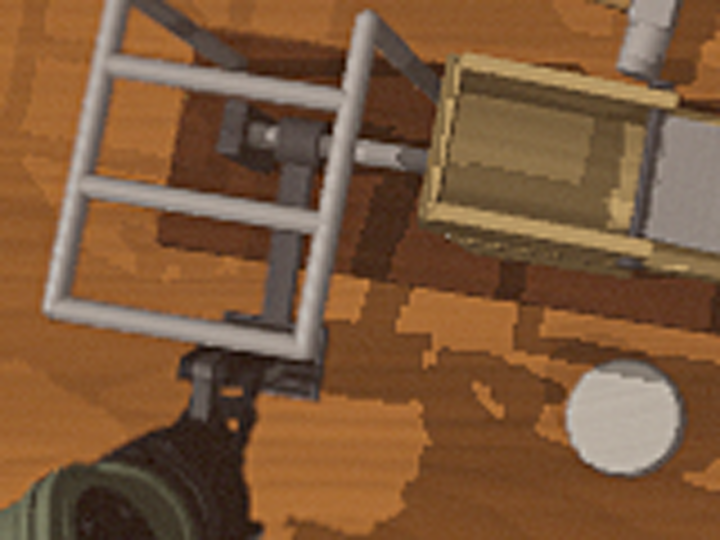

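The drums are already rolling out. Press the remaining way to the stop.

Emit:
jog_arm(
  increments=[8.5,0,0.3,-0.1,0,8.5,0,0.6,-0.1,0,8.5,0,0.8,-0.2,0],
)

```text
time_s: 19.27
ee_pos: [0.5093, 0.2351, 0.0122]
ee_rot: [[-0.16, 0.246, 0.956], [-0.987, -0.039, -0.155], [-0.001, -0.969, 0.249]]
wrist_force: [-34.2, -8.0, 58.4]
grip_width: 0.0851
```

Emit:
jog_arm(
  increments=[8.5,0,0.2,0,0,8.5,0,0.4,-0.1,0],
)

```text
time_s: 19.52
ee_pos: [0.5093, 0.2351, 0.0125]
ee_rot: [[-0.16, 0.247, 0.956], [-0.987, -0.041, -0.155], [0.001, -0.968, 0.25]]
wrist_force: [-31.7, -6.9, 53.5]
grip_width: 0.085
```

```bash
python3 -c "
from tri import *
st();s=eyes.read_camera('scene')
st();t=eyes.read_camera('top')
st()
cv2.imwrite('pics/gt10.png',cv2.resize(t['frame'][150:270,130:400,::-1],None,fx=2.9,fy=2.9,interpolation=cv2.INTER_CUBIC))
cv2.imwrite('pics/gs10.png',cv2.resize(s['frame'][90:300,230:460,::-1],None,fx=2.7,fy=2.7,interpolation=cv2.INTER_CUBIC))
"
```

```text
t 19.52 disp mm [-163.9  170.6] z 12.5 F [-31.7  -6.9  53.5] w 85.0 yaw err deg -0.03 q [0.35, 0.35, 1.89, -0.2, 0.69, 0.65]
t 19.57 disp mm [-163.9  170.6] z 12.6 F [-29.6  -6.3  47.8] w 85.1 yaw err deg -0.03 q [0.35, 0.35, 1.89, -0.2, 0.69, 0.65]
t 19.62 disp mm [-164.   170.6] z 12.7 F [-29.   -5.6  46.5] w 85.1 yaw err deg -0.03 q [0.35, 0.35, 1.89, -0.2, 0.69, 0.65]
```

View pics/gs10.png

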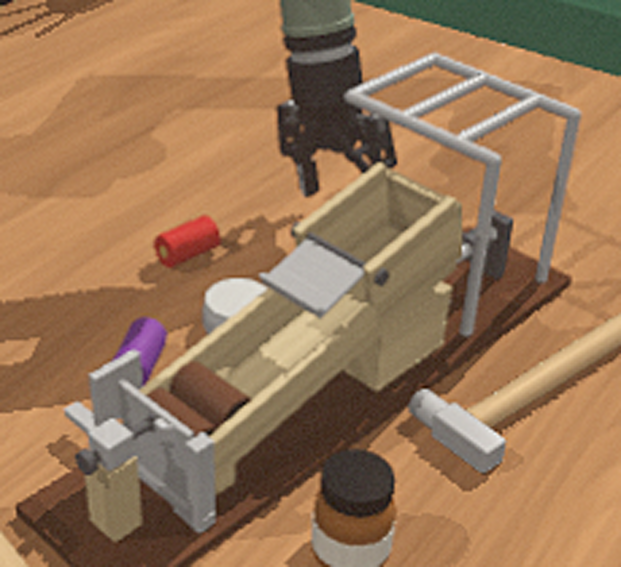

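View pics/gt10.png

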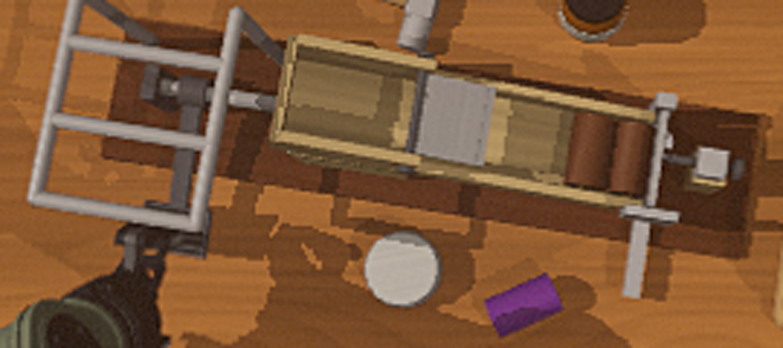

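The pedal is on its stop and both drums lie against the gate. The force is higher than needed, so back off and ease up slowly, about 3 mm per row.

Emit:
jog_arm(
  increments=[8.5,0,-0.1,0,0,8.5,0,-0.2,0,0,8.5,0,-0.4,0.1,0,8.5,0,-0.6,0.1,0],
)

```text
time_s: 20.12
ee_pos: [0.5083, 0.235, 0.0186]
ee_rot: [[-0.16, 0.246, 0.956], [-0.987, -0.041, -0.155], [0.001, -0.968, 0.25]]
wrist_force: [-2.5, -0.3, 5.3]
grip_width: 0.0847
```

```bash
python3 -c "
from tri import *
st();s=eyes.read_camera('scene')
st()
cv2.imwrite('pics/gs11.png',cv2.resize(s['frame'][90:300,230:460,::-1],None,fx=2.7,fy=2.7,interpolation=cv2.INTER_CUBIC))
"
```

```text
t 20.12 disp mm [-164.8  170.4] z 18.6 F [-2.5 -0.3  5.3] w 84.7 yaw err deg -0.03 q [0.35, 0.34, 1.89, -0.19, 0.7, 0.65]
t 20.18 disp mm [-164.8  170.4] z 18.8 F [-4.6 -0.4  7.1] w 84.9 yaw err deg -0.03 q [0.35, 0.34, 1.89, -0.19, 0.7, 0.65]
```

View pics/gs11.png

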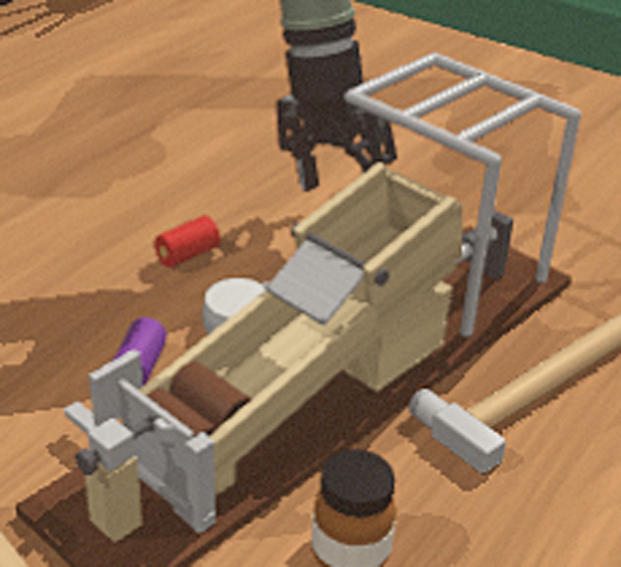

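The drums stay put and the lid is following gently. Continue.

Emit:
jog_arm(
  increments=[8.5,0,-0.3,0.1,0,8.5,0,-0.6,0.1,0,8.5,0,-0.9,0.2,0,8.5,0,-1.2,0.2,0,8.5,0,-1.5,0.3,0],
)

```text
time_s: 20.8
ee_pos: [0.5078, 0.2351, 0.0343]
ee_rot: [[-0.16, 0.247, 0.956], [-0.987, -0.041, -0.155], [0.001, -0.968, 0.25]]
wrist_force: [-2.0, -0.2, 4.6]
grip_width: 0.0851
```

Emit:
jog_arm(
  increments=[8.5,0,-0.3,0.1,0,8.5,0,-0.6,0.1,0,8.5,0,-0.9,0.1,0,8.5,0,-1.2,0.2,0],
)

```text
time_s: 21.3
ee_pos: [0.5079, 0.2354, 0.0472]
ee_rot: [[-0.16, 0.249, 0.955], [-0.987, -0.041, -0.155], [0.0, -0.968, 0.252]]
wrist_force: [1.2, -0.5, 3.0]
grip_width: 0.085
```

```bash
python3 -c "
from tri import *
st();s=eyes.read_camera('scene')
st()
cv2.imwrite('pics/gs12.png',cv2.resize(s['frame'][90:300,230:460,::-1],None,fx=2.7,fy=2.7,interpolation=cv2.INTER_CUBIC))
"
```

```text
t 21.3 disp mm [-165.4  170.8] z 47.2 F [ 1.2 -0.5  3. ] w 85.0 yaw err deg -0.04 q [0.35, 0.29, 1.89, -0.18, 0.75, 0.63]
t 21.35 disp mm [-165.3  170.8] z 47.5 F [ 1.7 -1.2  3.3] w 85.1 yaw err deg -0.05 q [0.35, 0.28, 1.89, -0.18, 0.76, 0.63]
```

View pics/gs12.png

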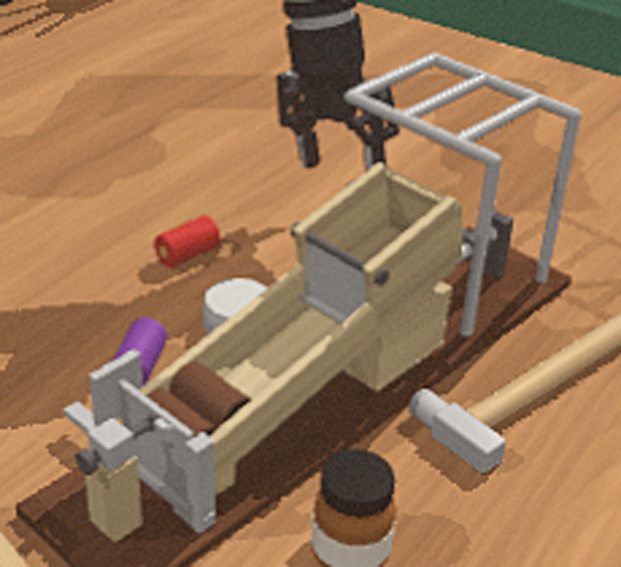

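The lid is nearly shut and contact is still about 3 N. Finish slowly, then withdraw.

Emit:
jog_arm(
  increments=[8.5,0,-0.2,0,0,8.5,0,-0.4,0,0,8.5,0,-0.6,0.1,0,8.5,0,-0.8,0.1,0,8.5,0,-0.9,0.1,0],
)

```text
time_s: 21.98
ee_pos: [0.505, 0.2354, 0.0554]
ee_rot: [[-0.16, 0.246, 0.956], [-0.987, -0.041, -0.155], [0.002, -0.968, 0.249]]
wrist_force: [-0.2, -0.1, -0.8]
grip_width: 0.0849
```

```bash
python3 -c "
from tri import *
st();s=eyes.read_camera('scene')
st()
cv2.imwrite('pics/gs13.png',cv2.resize(s['frame'][90:300,230:460,::-1],None,fx=2.7,fy=2.7,interpolation=cv2.INTER_CUBIC))
"
```

```text
t 21.98 disp mm [-168.2  170.2] z 55.4 F [-0.2 -0.1 -0.8] w 84.9 yaw err deg -0.03 q [0.35, 0.27, 1.89, -0.18, 0.78, 0.63]
t 22.02 disp mm [-167.9  170.4] z 55.6 F [-0.5 -0.1  0.2] w 84.7 yaw err deg -0.03 q [0.35, 0.27, 1.89, -0.18, 0.78, 0.63]
```

View pics/gs13.png

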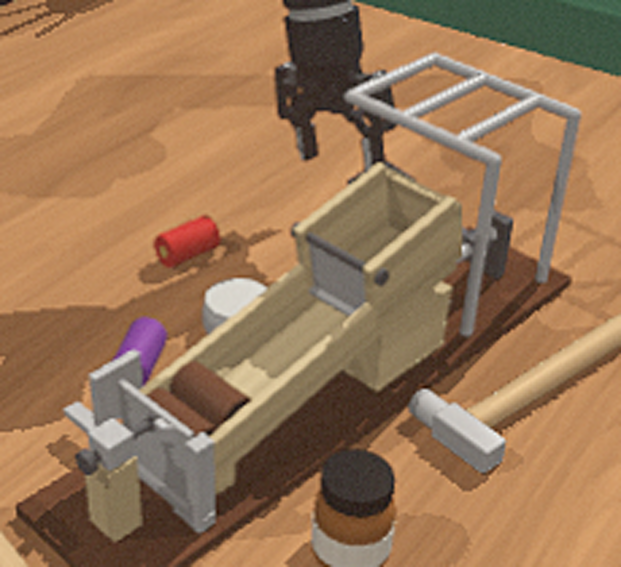

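The lid is shut and there is no contact force. Withdraw backwards.

Emit:
jog_arm(
  increments=[8.5,0,-0.8,-1,0,8.5,0,-1.4,-3,0,8.5,0,-2.5,-6,0,8.5,0,-5,-9,0,8.5,0,-5,-9,0],
)

```text
time_s: 22.65
ee_pos: [0.4037, 0.2518, 0.0816]
ee_rot: [[-0.158, 0.246, 0.956], [-0.987, -0.041, -0.152], [0.001, -0.968, 0.249]]
wrist_force: [-0.0, 0.4, 0.2]
grip_width: 0.0849
```

```bash
python3 -c "
from tri import *
st();s=eyes.read_camera('scene');t=eyes.read_camera('top')
st()
cv2.imwrite('pics/gs14.png',s['frame'][:,:,::-1])
cv2.imwrite('pics/gt14.png',cv2.resize(t['frame'][110:310,130:450,::-1],None,fx=2.5,fy=2.5,interpolation=cv2.INTER_CUBIC))
"
```

```text
t 22.65 disp mm [-270.8  170.3] z 81.6 F [-0.   0.4  0.2] w 84.9 yaw err deg 0.13 q [0.48, 0.07, 2.05, -0.2, 0.83, 0.76]
t 22.75 disp mm [-268.4  170.7] z 81.7 F [ 0.3  0.1 -0.7] w 84.8 yaw err deg 0.04 q [0.48, 0.08, 2.05, -0.2, 0.82, 0.76]
```

View pics/gs14.png

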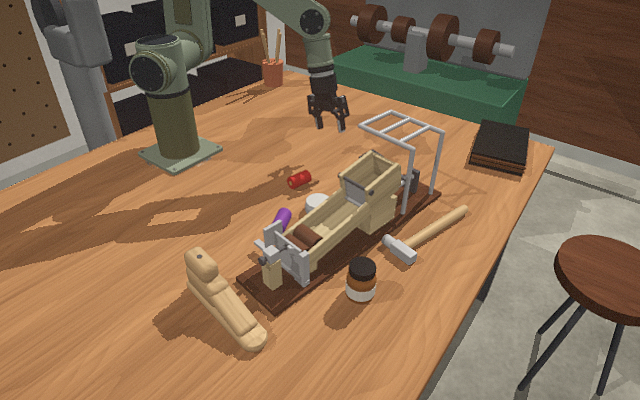

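View pics/gt14.png

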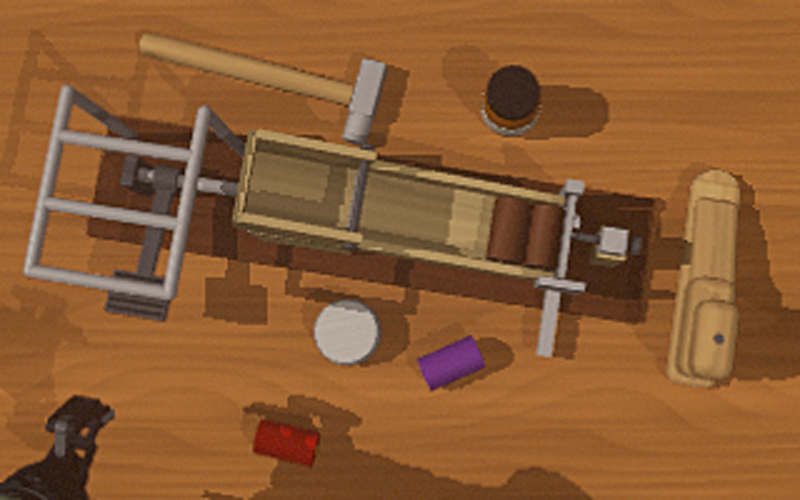

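The lid is shut, the pedal is up, both drums are against the shut gate, and the bystanders look untouched. One numeric check, then hand in.

```bash
python3 -c "
from tri import *
t=eyes.read_camera('top');G=lambda p:((p[0]+.5)/2.5-.5+130,(p[1]+.5)/2.5-.5+110)
D=lambda w:np.round(np.r_[R2.T@(w[:2]-o),w[2]]*1e3,1)
for n,p,z in(('a',(543,236),.075),('b',(508,230),.085),('tab',(560,285),.112),('tin',(346,332),.032)): print(n,D(onz(t,G(p),z)))
print(ctrl.sign_off())"
```

```text
a [   1.1 -207.4   75. ]
b [ 1.000e-01 -1.727e+02  8.500e+01]
tab [ -46.8 -227.5  112. ]
tin [-120.1  -29.8   32. ]
the job is handed in; nothing more can be done
None
```

The job is done and handed in at about 22.8 s of the 53 s allowed. No verdict was reported, so what follows rests on my own checks.

**What I did**
- **Gate:** I pushed it with closed fingers to its end stop, and it stayed shut when I backed off. The pictures show the plunger behind the lug.
- **Lean for the pedal:** The jog has no lean axis, so I commanded targets beyond reach, high over the bench. That tilted the tool about 0.25 rad, tips forward.
- **Pedal:** I opened the jaws and pressed the pad with the front finger, from the front and under the guard bar. I held it on its stop until both drums lay against the gate.
- **Release:** I eased the pedal up at about 25 mm/s and slower at the end, well under the 65 mm/s slam limit, then withdrew.

**Last checks**

| Item | Measured (dispenser frame) | Expected |
|---|---|---|
| drum_a | y = −207 mm | −208 mm |
| drum_b | y = −173 mm | −172 mm |
| Gate tab | x = −47 mm, middle of the tab seen from above | front face at −50 mm, tab 8 mm thick |

The lid is shut, the pedal is up and the force reading is about zero. The tin measured 2 mm from where it started. The other bystanders look unmoved in the pictures, but I did not measure them.

**Concerns**
- **Press force:** The wrist force briefly read about 58 N upward (about 68 N in all) with the pedal on its stop, through a fingertip. That is under the 120 N wrist limit. It is over the 40 N limit, which as worded covers only the arm or gripper body.
- **Joint 3:** It rested at 0.226 rad during the lean moves, against a stated lower limit of 0.23. I took that as the rounded limit but could not confirm it.
- **Fingertip height:** The cameras showed the fingertips 15–25 mm higher than `ee_pos` implied. I went by the cameras and the contact force instead.

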